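Two-angle check of a tilt sensor, then close its housing

ROBOT

A 6-joint arm with a two-finger parallel gripper is mounted at the origin on a cart in front of the work surface, level with it; the furniture and walls round the work are solid. World frame = base frame: x ahead of the robot, y to its left, z up, the work surface at z = 0. Lengths are in m, angles in rad, forces in N, time in s.
With the tool pointing down it reaches from about 0.3 to 0.875 m from the base axis. Payload 6.4 kg.
Tool frame: the origin (TCP) lies midway between the tips of the shut fingers; the grasp point (between the pads) lies ctrl.grip_point_offset behind it (ctrl.grip_point_offset is the distance from the TCP to the grasp point, in m); z points along the fingers, y is the direction in which the jaws open and shut (so a half turn about z gives the same grasp; the last joint's range is limited). The gripper opens to 85 mm and grips with 20 to 120 N. Pads are 22 mm wide; open, the fingers measure 114 mm over their backs; the gripper's body (76 mm by 85 mm) begins 54 mm behind the grasp point. The pads swing forward as they close: fully open they stand 13 mm farther back than shut.
Start: joints at [1.067, 0.181, 1.607, -0, 1.354, -0.206], TCP at [0.169, 0.55, 0.231] pointing down, gripper open.
Joint ranges: [-2.99, 2.99], [-0.89, 2.07], [0.3, 2.58], [-1.14, 4.28], [0, 2.63], [-3.12, 3.12]. Speed limits (rad/s): [2.57, 2.57, 3.01, 3.14, 3.14, 3.14].

INTERFACE

Orientations are given as a unit quaternion [w, x, y, z].
In Python, from bench import ctrl, viewer gives the robot as it stands.
- The arm moves only by the shell command python3 -m handwheel 'ROWS' [OPENING]. ROWS is JSON, a list of rows, each an object with "travel": the shift along the tool's x, y, z as a fraction of full scale, a list of three; "dr": the turn, a rotation vector about the tool's x, y, z as a fraction of full scale, a list of three. A call has 1 to 20 rows; each row shifts and turns the pose as measured when the row begins, along the tool's axes as they then stand; what a row does not reach is not made up. Full scale, the value 1, is 150 mm for a shift and 30 degrees for a turn. A row lasts 1/12 s, in which the tool goes at most 41.7 mm and 7.16 degrees, less where a joint would pass 70% of its speed; a pose out of reach is approached as far as the arm can. A call with a number of a shift or a turn outside -1 to 1 is refused whole. A call with a gripper value outside its range is refused whole. OPENING is the opening, from -1 (shut) to 1 (fully open), set as the call begins (- or left out, the last holds). The fingers move at their own pace and stop on an object; the grip force is fixed at half the most. Time passes only in rows, so rows that do not move let the fingers close. It gives the time, the measured TCP pose, the force and the opening at its end, in the units of the state.
- ctrl.get_obs(): the state, without advancing time (a new reading comes with each control period).
- viewer.camera(name): name is "side" or "top"; returns the picture (480x640x3 uint8, red, green, blue); there is no depth.
- viewer.get_calibration(name): a dict with "camera_matrix" (3x3 intrinsics, pixels), "k1" (the pictures are not rectified: a ray, as slopes to the right and down, at radius r is drawn at 1 + k1 r^2 times it, then the intrinsics apply), "R" (3x3) and "t" (3): a world point X has camera coordinates R X + t. Camera axes: x right, y down, z forward; pixel columns grow to the right and rows downward; lengths in m; the calibration is good to about 2 mm. A picture is of the moment at which its call begins. get_calibration takes no time and is no camera call.
- ctrl.hand_in(): hands the job in, once; it reports no verdict.
The state is a dict: "time_s": time; "q": joint angles; "dq": joint speeds; "joint_efforts": joint torques, N m; "eef_pos": TCP position; "eef_rot": TCP orientation; "wrist_force": force on the tool from outside, world axes, zero at the start; "torque": the same for the moment, N m; "opening": opening from 0.0 (shut) to 1.0 (fully open).
Only numpy, scipy, OpenCV 4.12 (cv2) and the standard library are available. Lean on these libraries where they do the work, as an engineer would, in place of code of your own. Each camera call takes 0.05 s, during which the arm holds its last target. There are 200 camera calls.

TASK

Check the tilt sensor at its two angles: take the open grey sensor housing off the stone plate and lay it flat on the slope of the steel sine table, lengthwise with its lower end against the end stop, keeping it still there for two seconds, then put it back level on the stone plate. Once it stands there, press the loose blue cover onto it until it is down flush on the rim all round. Be gentle with the housing (no dropping or knocking it) and do not disturb the tape measure, oil bottle or red screwdriver.

Things in the scene. Friction and masses are not known exactly. Their poses are not given: they have to be found in the camera images.
- housing: Open grey plastic housing, green circuit board inside, 84 (x) x 56 (y) x 42 (z) mm, walls 4 mm, about 0.25 kg, loose, on the stone plate. Origin: centre of the underside; z up out of the mouth, x along its length (either end may be the lower). Pinch it across its 56 mm width, outside the walls. Sprung catches under the rim of the long walls resist the cover with about 10 N in all.
- cover: Loose blue cover, right way up on the bench. Origin: centre of its underside. Upwards: plug 8 mm high (73 x 44 mm, lowest 3 mm 69 x 41), flange 86 (x) x 58 (y) x 4 mm, grip rib 44 (x) x 12 (y) mm from z = 12 to 32. Plug fits the housing's 76 x 48 mm mouth either way round. Laid on loosely it stands 4 mm high on the catches; home, its origin is 34 mm above the housing's.
- sine_table: Steel sine table, fixed to the bench: base 150 x 90 x 14 mm, a sloping top plate on rollers and a stack of gauge blocks, 95 mm high. Origin: centre of the base's underside. The slope is 110 mm long, 84 mm wide, and rises at 35 degrees towards the table's +x.
- slope_seat (a point): Point on the slope that lies under the centre of the housing's underside when the housing's lower end is against the end stop. z: outward normal of the slope; x: straight up the slope; y: across it. The end stop is a bar across the slope, standing 12 mm above it, its face 42 mm from this point towards -x.
- level_plate: Level, pale stone reference plate, 160 (x) x 120 (y) mm, fixed to the bench; its top is 15 mm above the origin, which is the centre of its underside on the bench.
- tape_measure: Blue and yellow tape measure, 47 x 104 x 62 mm, standing; leave alone. Origin: centre of the underside.
- oil_bottle: Amber oil bottle with black nozzle, 44 mm across, 162 mm high, standing; leave alone. Origin: centre of the underside.
- screwdriver_b: Red-handled screwdriver, 160 x 25 x 25 mm, lying; leave alone. Origin: centre of the underside.

How it is judged:
By the outcome, as a careful person would: the job done as asked, in the order asked, and still so for the second after the job is handed in, with the robot touching nothing.
It also fails if it takes over 64 s, if anything falls off the work surface, if the arm or the gripper's body presses on something with over 40 N, if the wrist force passes 120 N, or if a joint passes its speed limit or range.

## Working session

There is one attempt and no reset: what is moved stays moved. The work goes in short steps, Python scripts to look and compute and a shell command to move; the robot and the scene stay as the last step left them, time stands still between calls to the robot, and variables do not carry over. Pictures are saved under pics/ and viewed, about 8 in all and at most 12, crops included, and the job is handed in when it is done.

```bash
ls; mkdir -p pics; python3 - <<'E'
from bench import ctrl, viewer
import cv2
for n in("top","side"):
    cv2.imwrite(f"pics/{n}0.png",viewer.camera(n)[:,:,::-1]); 
    c=viewer.get_calibration(n); print(n,c)
print(ctrl.get_obs(),ctrl.grip_point_offset)
E
```

```text
pics
top {'camera_matrix': array([[620.5574564 ,   0.        , 320.89382857],
       [  0.        , 620.5574564 , 238.8189772 ],
       [  0.        ,   0.        ,   1.        ]]), 'k1': -0.08561342103296805, 'R': array([[-4.06649219e-04, -9.99850009e-01,  1.73145834e-02],
       [-9.88939085e-01, -2.16603743e-03, -1.48306419e-01],
       [ 1.48321678e-01, -1.71833769e-02, -9.88789872e-01]]), 't': array([0.00243975, 0.56009968, 1.02821429])}
side {'camera_matrix': array([[516.15830125,   0.        , 322.47561452],
       [  0.        , 516.15830125, 242.94420969],
       [  0.        ,   0.        ,   1.        ]]), 'k1': -0.1352282005188309, 'R': array([[ 0.52509242, -0.85094226,  0.01323738],
       [-0.68827049, -0.4337581 , -0.58149604],
       [ 0.50056137,  0.29622826, -0.81344153]]), 't': array([-0.28889007,  0.42116648,  0.71521768])}
{'time_s': 0.1, 'q': array([ 1.06671418e+00,  1.81477239e-01,  1.60790849e+00,  2.48302166e-05,
        1.35377289e+00, -2.06309665e-01]), 'dq': array([-0.00087973, -0.00089148, -0.00096139, -0.00124343, -0.00052015,
       -0.00046372]), 'joint_efforts': array([ 1.06967720e-03, -4.45877337e+01, -3.52237272e+01, -2.87602197e-04,
        4.35036316e-03, -1.15310556e-05]), 'eef_pos': array([0.16844064, 0.54926551, 0.2304681 ]), 'eef_rot': array([-2.83666056e-04,  1.48339396e-01,  9.88936201e-01, -7.29891644e-04]), 'wrist_force': array([-0.46111515,  0.35916062, -1.22091719]), 'torque': array([0.03590994, 0.01568682, 0.04876011]), 'opening': 0.9963388703614856} 0.0187
```

View pics/top0.png

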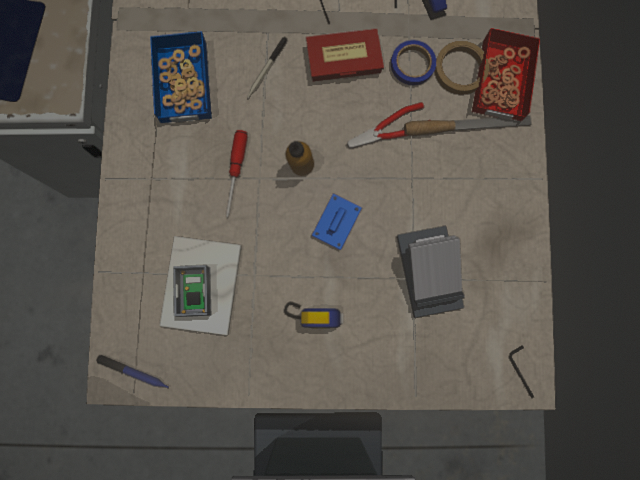

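View pics/side0.png

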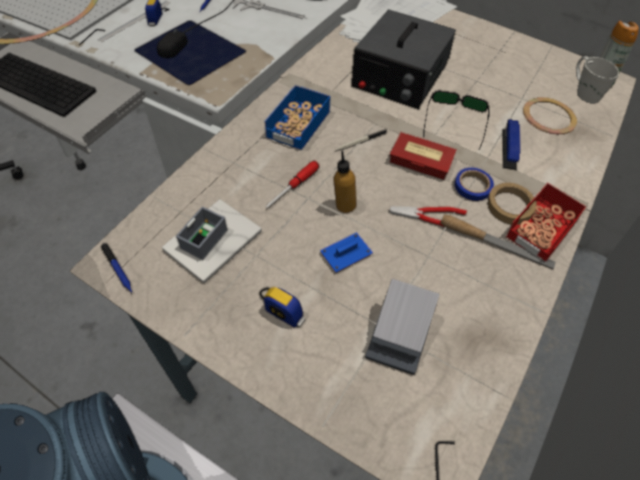

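Top view: plate with housing near (192,290), cover (337,222), sine table (432,270), tape (320,317), bottle (299,157), screwdriver (236,160). The side view shows the same scene. I'll zoom in to read corners.

```bash
python3 - <<'E'
import cv2,numpy as np
T=cv2.imread("pics/top0.png");S=cv2.imread("pics/side0.png")
# x0,y0 ; 88x100 @3 -> 264x300 ; tiles
def tile(I,x,y,w,h,s):
    t=cv2.resize(I[y:y+h,x:x+w],None,fx=s,fy=s,interpolation=cv2.INTER_CUBIC)
    for k in range(0,w,10): cv2.line(t,(int(k*s),0),(int(k*s),6 if k%50 else 14),(0,0,255),1)
    for k in range(0,h,10): cv2.line(t,(0,int(k*s)),(6 if k%50 else 14,int(k*s)),(0,0,255),1)
    return t
r1=np.hstack([tile(T,160,235,88,100,3),tile(T,390,220,88,100,3),tile(T,295,180,88,100,3)])
r2=np.hstack([tile(S,160,190,106,100,3)[:, :],tile(S,360,275,88,100,3),tile(S,315,220,70,100,3)])
w=max(r1.shape[1],r2.shape[1]);p=lambda r:np.pad(r,((0,0),(0,w-r.shape[1]),(0,0)))
cv2.imwrite("pics/m.png",np.vstack([p(r1),p(r2)]));print(w)
E
cat > cam.py <<'E'
import numpy as np,cv2
from bench import ctrl,viewer
from scipy.optimize import least_squares
from scipy.spatial.transform import Rotation as Rn
C={n:viewer.get_calibration(n) for n in("top","side")}
def proj(n,X):
    c=C[n];K=np.array(c["camera_matrix"]);p=np.atleast_2d(X)@np.array(c["R"]).T+c["t"]
    s=p[:,:2]/p[:,2:];s=s*(1+c["k1"]*(s**2).sum(1,keepdims=True))
    return s@K[:2,:2].T+K[:2,2]
def pix2world(n,uv,z):
    c=C[n];K=np.array(c["camera_matrix"])
    s=cv2.undistortPoints(np.array(uv,float).reshape(-1,1,2),K,np.array([c["k1"],0,0,0.]))[:,0]
    R=np.array(c["R"]);o=-R.T@c["t"];d=np.c_[s,np.ones(len(s))]@R
    return o+d*((z-o[2])/d[:,2])[:,None]
def fit(obs,z,x0):
    """obs: list (cam, model pt, pixel); planar pose x,y,yaw at height z"""
    def f(p):
        r=[]
        for n,m,uv in obs:
            X=Rn.from_euler('z',p[2]).apply(m)+[p[0],p[1],z]
            r+=list(proj(n,X)[0]-uv)
        return r
    s=least_squares(f,x0,loss='soft_l1');return s.x,np.round(np.array(s.fun),1) if 0 else np.round(f(s.x),1)
E
```

```text
792
```

View pics/m.png

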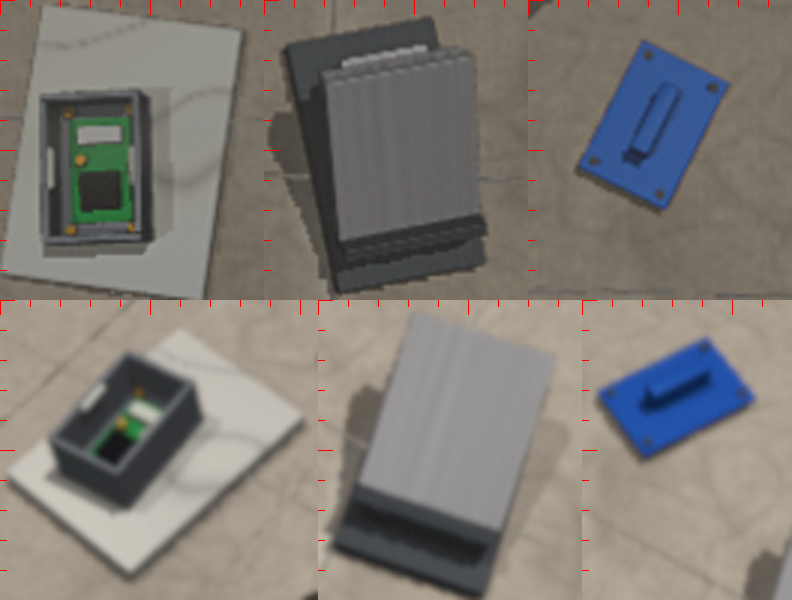

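```bash
cat > m1.py <<'E'
from cam import *
def cyc(a,b,z): return np.array([[a,b,z],[a,-b,z],[-a,-b,z],[-a,b,z]])
def go(name,m,top,side,z,x0):
    obs=[("top",p,u) for p,u in zip(m,top)]+[("side",p,u) for p,u in zip(m,side)]
    x,r=fit(obs,z,x0);print(name,np.round(x,4),np.degrees(x[2]).round(1),r.tolist())
    return x
go("housing",cyc(.042,.028,.042),[(173.3,266.7),(206.5,265.5),(207.2,315.2),(173.7,316.3)],[(202.7,207.7),(226,218.3),(198.3,246),(177.7,236)],.015,[.35,.2,0])
go("cover",cyc(.043,.029,.012),[(334,193.3),(362,208.3),(340.3,250.7),(311.7,236)],[(356.7,232.7),(372.7,252.7),(336,273),(320,251)],0,[.45,0,-.5])
go("plate",cyc(.08,.06,.015),[(174,236.7),(241.3,245),(228,334.7),(160,325.7)],[],0,[.35,.2,-.1])
c,s=np.cos(np.radians(35)),np.sin(np.radians(35))
def tab(p):
    R=Rn.from_euler('z',p[2]);o=np.array([p[0],p[1],0]);xu,L,zu=p[3:6]
    W=lambda m:R.apply(m)+o
    b=W(cyc(.075,.045,.014));up=W([[xu,.042,zu],[xu,-.042,zu]]);lo=W([[xu-L*c,.042,zu-L*s],[xu-L*c,-.042,zu-L*s]])
    return b,up,lo
def f(p):
    b,up,lo=tab(p)
    r=[proj("top",b[[0,1,3]])-[(397,235),(446.7,225.7),(463.7,307.7)][:3]] if 0 else [proj("top",b[[0,1,2]])-[(397,235),(446.7,225.7),(463.7,307.7)]]
    r+=[proj("top",up)-[(411.3,248),(459.3,240)],proj("side",up)-[(391.3,278.7),(439,293.3)]]
    r+=[proj("top",lo)-[(415.3,300),(463,291.7)],proj("side",lo)-[(374,337.3),(420.7,351.7)]]
    return np.r_[tuple(np.ravel(q) for q in r)]
for fixed in(1,0):
    g=(lambda q:f(np.r_[q,.095])) if fixed else f
    s_=least_squares(g,[.38,-.15,.17,.05,.1]+([] if fixed else [.095]),loss='soft_l1')
    print(np.round(s_.x,4),np.round(g(s_.x),1).tolist())
    print("lo/up mid",[np.round(q.mean(0),4) for q in tab(np.r_[s_.x,.095][:6])[1:]])
print("tape z62",pix2world("top",[(320,317)],.062),"bottle",pix2world("top",[(299,150)],.16))
E
python3 m1.py
```

```text
housing [0.4692 0.2223 0.0323] 1.8 [0.6, -0.4, 0.4, -0.1, 0.1, 0.2, 0.2, -0.0, -0.3, -1.8, -0.5, -1.1, 0.3, 2.2, -2.6, -0.2]
cover [ 0.5945 -0.0268 -0.4702] -26.9 [-0.4, 0.6, 0.6, 0.1, 0.7, 0.2, 0.1, 0.1, 0.0, -0.6, 0.6, 0.1, -0.4, -0.8, -0.4, -0.6]
plate [ 0.4818  0.2127 -0.1253] -7.2 [0.2, -0.8, -0.1, -0.5, 0.1, 0.6, -0.1, 0.6]
[ 0.5068 -0.1917  0.1917  0.0377  0.1022] [0.2, -0.2, -0.5, -0.3, 1.0, 0.4, -0.7, 0.9, 0.7, -0.7, 0.1, -0.4, 0.8, 0.4, 0.0, 0.8, -0.5, -0.3, -1.0, -1.4, 0.3, 0.4]
lo/up mid [array([ 0.5438, -0.1845,  0.095 ]), array([ 0.4616, -0.2005,  0.0364])]
[ 0.5068 -0.1918  0.1922  0.038   0.1023  0.094 ] [0.3, -0.2, -0.5, -0.3, 1.0, 0.4, -0.8, 0.8, 0.5, -0.8, 0.1, -0.2, 0.8, 0.6, -0.0, 0.7, -0.6, -0.4, -0.9, -1.2, 0.3, 0.5]
lo/up mid [array([ 0.5441, -0.1845,  0.094 ]), array([ 0.4619, -0.2005,  0.0354])]
tape z62 [[0.42566551 0.00482643 0.062     ]] bottle [[0.6830261  0.03924739 0.16      ]]
```

Fits agree to about 1 px in both cameras, and sizes and heights are consistent. The end-stop junction comes out at (0.462,-0.2005,0.036), so the seat is at ≈(0.4955,-0.194,0.060). Next is a planner helper, then the move.

```bash
cat > to.py <<'E'
"""to.py x y z yaw_deg(of tool y, minus 90) [tilt_deg]: remaining shift/turn in row units"""
import sys,numpy as np
from bench import ctrl
from scipy.spatial.transform import Rotation as R
a=[float(v) for v in sys.argv[1:]]
o=ctrl.get_obs();q=o["eef_rot"];r=R.from_quat([q[1],q[2],q[3],q[0]])
print("t %.2f"%o["time_s"],"pos",o["eef_pos"].round(4),"F",o["wrist_force"].round(1),"open %.3f"%o["opening"],"q",o["q"].round(2))
# target: tool x = -heading x (as at start), z down; tilt = slope angle rising toward heading
t=a[4] if len(a)>4 else 0
T=R.from_euler('z',a[3],degrees=True)*R.from_euler('y',-t,degrees=True)*R.from_matrix([[-1,0,0],[0,1,0],[0,0,-1]])
d=np.array(a[:3])-o["eef_pos"]
dr=(r.inv()*T).as_rotvec(degrees=True)
print("travel now-frame",(r.inv().apply(d)/.15).round(4)," target-frame",(T.inv().apply(d)/.15).round(4)," dr",(dr/30).round(4),"| mm",(d*1e3).round(1))
E
python3 to.py .469 .222 .15 1.8
```

```text
t 0.10 pos [0.1684 0.5493 0.2305] F [-0.5  0.4 -1.2] open 0.996 q [ 1.07  0.18  1.61  0.    1.35 -0.21]
travel now-frame [-2.5559 -1.497   0.5379]  target-frame [-1.9342 -2.2436  0.5365]  dr [-0.0028 -0.0011 -0.6287] | mm [ 300.6 -327.3  -80.5]
```

```bash
python3 -m handwheel '[{"travel":[0,0,0],"dr":[0,0,-0.21]},{"travel":[0,0,0],"dr":[0,0,-0.21]},{"travel":[0,0,0],"dr":[0,0,-0.21]},{"travel":[-0.16,-0.187,0.03],"dr":[0,0,0]},{"travel":[-0.16,-0.187,0.04],"dr":[0,0,0]},{"travel":[-0.16,-0.187,0.04],"dr":[0,0,0]},{"travel":[-0.16,-0.187,0.04],"dr":[0,0,0]},{"travel":[-0.16,-0.187,0.04],"dr":[0,0,0]},{"travel":[-0.16,-0.187,0.04],"dr":[0,0,0]},{"travel":[-0.16,-0.187,0.04],"dr":[0,0,0]},{"travel":[-0.16,-0.187,0.04],"dr":[0,0,0]},{"travel":[-0.16,-0.187,0.04],"dr":[0,0,0]},{"travel":[-0.16,-0.187,0.04],"dr":[0,0,0]},{"travel":[-0.16,-0.187,0.04],"dr":[0,0,0]},{"travel":[-0.16,-0.187,0.04],"dr":[0,0,0]}]' 1; python3 to.py .469 .222 .07 1.8
```

```text
time_s: 1.35
eef_pos: [0.4774, 0.2173, 0.1525]
eef_rot: [-0.003, -0.032, 0.999, -0.001]
wrist_force: [0.2, 0.9, 0.3]
opening: 1.003
t 1.35 pos [0.4774 0.2173 0.1525] F [0.2 0.9 0.3] open 1.003 q [ 0.2   0.16  1.8  -0.    1.19 -1.43]
travel now-frame [0.05   0.0357 0.5503]  target-frame [0.0548 0.0328 0.55  ]  dr [-0.0043 -0.0126  0.0615] | mm [ -8.4   4.7 -82.5]
```

```bash
python3 -m handwheel '[{"travel":[0.05,0.036,0.13],"dr":[0,-0.013,0.062]},{"travel":[0,0,0.15],"dr":[0,0,0]},{"travel":[0,0,0.15],"dr":[0,0,0]},{"travel":[0,0,0.1],"dr":[0,0,0]},{"travel":[0,0,0],"dr":[0,0,0]}]'; python3 to.py .469 .222 .02 1.8; python3 - <<'E'
from bench import viewer
import cv2,numpy as np
a=viewer.camera("top")[225:345,120:280,::-1];b=viewer.camera("side")[170:290,130:290,::-1]
cv2.imwrite("pics/g1.png",np.hstack([cv2.resize(a,(400,300),interpolation=2),cv2.resize(b,(400,300),interpolation=2)]))
E
```

```text
time_s: 1.77
eef_pos: [0.4762, 0.2129, 0.069]
eef_rot: [0.001, -0.008, 1.0, -0.002]
wrist_force: [-0.6, 0.1, 0.3]
opening: 0.999
t 1.77 pos [0.4762 0.2129 0.069 ] F [-0.6  0.1  0.3] open 0.999 q [ 0.2   0.27  1.86 -0.01  1.   -1.39]
travel now-frame [0.048  0.0625 0.3261]  target-frame [0.0461 0.0619 0.3265]  dr [-0.0078  0.0055 -0.0303] | mm [ -7.2   9.1 -49. ]
```

View pics/g1.png

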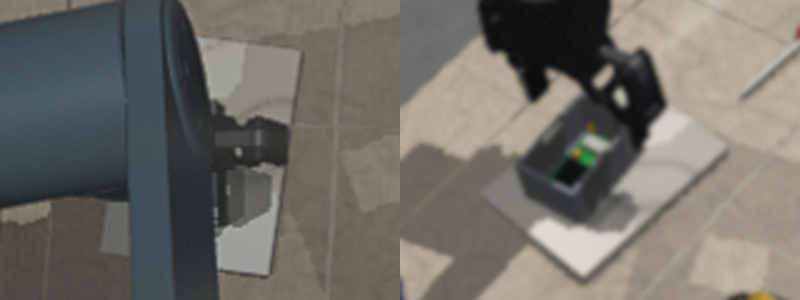

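The gripper is straddling the housing above the rim with a ~9 mm y offset still to trim. I'll trim before descending.

```bash
python3 -m handwheel '[{"travel":[0.048,0.062,0],"dr":[-0.008,0.006,-0.03]},{"travel":[0,0,0],"dr":[0,0,0]},{"travel":[0,0,0],"dr":[0,0,0]}]'; python3 to.py .469 .222 .02 1.8
```

```text
time_s: 2.12
eef_pos: [0.4715, 0.2247, 0.0747]
eef_rot: [0.004, -0.017, 1.0, 0.001]
wrist_force: [-0.1, -0.2, 0.4]
opening: 1.001
t 2.12 pos [0.4715 0.2247 0.0747] F [-0.1 -0.2  0.4] open 1.001 q [ 0.22  0.26  1.86  0.    1.01 -1.39]
travel now-frame [ 0.0198 -0.018   0.3643]  target-frame [ 0.0172 -0.0173  0.3644]  dr [0.0043 0.0139 0.0052] | mm [ -2.5  -2.7 -54.7]
```

```bash
python3 -m handwheel '[{"travel":[0.02,-0.018,0],"dr":[0.004,0.014,0.005]},{"travel":[0,0,0.1],"dr":[0,0,0]},{"travel":[0,0,0.1],"dr":[0,0,0]},{"travel":[0,0,0],"dr":[0,0,0]},{"travel":[0,0,0],"dr":[0,0,0]}]'; python3 to.py .469 .222 .02 1.8
```

```text
time_s: 2.53
eef_pos: [0.4713, 0.2235, 0.0493]
eef_rot: [0.004, -0.017, 1.0, 0.001]
wrist_force: [0.5, -0.6, 0.7]
opening: 1.002
t 2.53 pos [0.4713 0.2235 0.0493] F [ 0.5 -0.6  0.7] open 1.002 q [ 0.22  0.3   1.87 -0.    0.96 -1.39]
travel now-frame [ 0.017  -0.0096  0.195 ]  target-frame [ 0.0154 -0.0094  0.1951]  dr [0.0024 0.0155 0.0053] | mm [ -2.3  -1.5 -29.3]
```

```bash
python3 -m handwheel '[{"travel":[0.02,-0.012,0.1],"dr":[0.002,0.016,0.005]},{"travel":[0,0,0.1],"dr":[0,0,0]},{"travel":[0,0,0],"dr":[0,0,0]},{"travel":[0,0,0],"dr":[0,0,0]}]'; python3 to.py .469 .222 .02 1.8
```

```text
time_s: 2.87
eef_pos: [0.4711, 0.2222, 0.023]
eef_rot: [0.002, -0.016, 1.0, 0.001]
wrist_force: [0.4, -0.2, 1.3]
opening: 0.997
t 2.87 pos [0.4711 0.2222 0.023 ] F [ 0.4 -0.2  1.3] open 0.997 q [ 0.21  0.35  1.88  0.    0.91 -1.39]
travel now-frame [ 0.0141 -0.0008  0.0197]  target-frame [ 0.014  -0.0007  0.0198]  dr [0.0018 0.0092 0.001 ] | mm [-2.1 -0.2 -3. ]
```

Aligned; close gently, in stages.

```bash
python3 -m handwheel '[{"travel":[0,0,0.01],"dr":[0,0.008,0]},{"travel":[0,0,0],"dr":[0,0,0]},{"travel":[0,0,0],"dr":[0,0,0]}]' 0.4;  python3 -m handwheel '[{"travel":[0,0,0],"dr":[0,0,0]},{"travel":[0,0,0],"dr":[0,0,0]},{"travel":[0,0,0],"dr":[0,0,0]},{"travel":[0,0,0],"dr":[0,0,0]}]' 0.2; python3 to.py .469 .222 .02 1.8
```

```text
time_s: 3.12
eef_pos: [0.4727, 0.2226, 0.0243]
eef_rot: [0.002, -0.016, 1.0, 0.001]
wrist_force: [0.1, -0.1, -0.4]
opening: 0.7
time_s: 3.45
eef_pos: [0.4734, 0.2229, 0.0258]
eef_rot: [0.003, -0.016, 1.0, 0.001]
wrist_force: [-0.2, 0.4, -2.2]
opening: 0.642
t 3.45 pos [0.4734 0.2229 0.0258] F [-0.2  0.4 -2.2] open 0.642 q [ 0.21  0.35  1.87  0.    0.91 -1.39]
travel now-frame [ 0.0297 -0.0054  0.0388]  target-frame [ 0.0295 -0.0054  0.039 ]  dr [0.0038 0.0102 0.0018] | mm [-4.4 -0.9 -5.8]
```

```bash
python3 -m handwheel '[{"travel":[0,0,0],"dr":[0,0,0]},{"travel":[0.025,-0.006,0.04],"dr":[0.004,0.01,0]},{"travel":[0,0,0.015],"dr":[0,0,0]},{"travel":[0,0,0.005],"dr":[0,0,0]}]' 0.4;  python3 -m handwheel '[{"travel":[0,0,0.004],"dr":[0,0,0]},{"travel":[0,0,0.004],"dr":[0,0,0]},{"travel":[0,0,0.004],"dr":[0,0,0]},{"travel":[0,0,0],"dr":[0,0,0]}]' 0.2;python3 -m handwheel '[{"travel":[0,0,0],"dr":[0,0,0]},{"travel":[0,0,0],"dr":[0,0,0]},{"travel":[0,0,0],"dr":[0,0,0]}]' -1;  python3 to.py .469 .222 .02 1.8
```

```text
time_s: 3.78
eef_pos: [0.4699, 0.2219, 0.0165]
eef_rot: [0.0, -0.016, 1.0, -0.0]
wrist_force: [0.4, 0.6, -0.1]
opening: 0.699
time_s: 4.12
eef_pos: [0.4699, 0.222, 0.0164]
eef_rot: [-0.0, -0.016, 1.0, -0.0]
wrist_force: [-0.9, 0.3, -2.6]
opening: 0.647
time_s: 4.37
eef_pos: [0.4698, 0.222, 0.0163]
eef_rot: [-0.0, -0.016, 1.0, -0.0]
wrist_force: [-1.3, -0.2, 1.9]
opening: 0.648
t 4.37 pos [0.4698 0.222  0.0163] F [-1.3 -0.2  1.9] open 0.648 q [ 0.21  0.37  1.88 -0.    0.9  -1.39]
travel now-frame [ 0.0053  0.0002 -0.0244]  target-frame [ 0.0052  0.0002 -0.0244]  dr [-0.001  -0.0013  0.0019] | mm [-0.8  0.   3.7]
```

```bash
python3 -m handwheel '[{"travel":[0,0,-0.03],"dr":[0,0,0]},{"travel":[0,0,-0.06],"dr":[0,0,0]},{"travel":[0,0,-0.1],"dr":[0,0,0]},{"travel":[0,0,-0.13],"dr":[0,0,0]},{"travel":[0,0,-0.15],"dr":[0,0,0]},{"travel":[0,0,-0.15],"dr":[0,0,0]},{"travel":[0,0,-0.15],"dr":[0,0,0]},{"travel":[0,0,-0.15],"dr":[0,0,0]},{"travel":[0,0,-0.1],"dr":[0,0,0]},{"travel":[0,0,-0.05],"dr":[0,0,0]},{"travel":[0,0,0],"dr":[0,0,0]}]'; python3 to.py .4713 -.1986 .16 11 35
```

```text
time_s: 5.28
eef_pos: [0.4658, 0.2212, 0.185]
eef_rot: [-0.005, -0.016, 1.0, -0.001]
wrist_force: [1.0, 1.0, -2.6]
opening: 0.647
t 5.28 pos [0.4658 0.2212 0.185 ] F [ 1.   1.  -2.6] open 0.647 q [ 0.21  0.1   1.79 -0.    1.26 -1.39]
travel now-frame [ 0.0527 -2.7977  0.1733]  target-frame [ 0.5038 -2.7539 -0.149 ]  dr [-0.0957 -1.1819 -0.2945] | mm [   5.5 -419.8  -25. ]
```

```bash
python3 -m handwheel '[{"travel":[0,-0.06,0],"dr":[0,0,0]},{"travel":[0,-0.12,0],"dr":[0,0,0]},{"travel":[0,-0.18,0],"dr":[0,0,0]},{"travel":[0,-0.22,0],"dr":[0,0,0]},{"travel":[0,-0.22,0],"dr":[0,0,0]},{"travel":[0,-0.22,0],"dr":[0,0,0]},{"travel":[0,-0.22,0],"dr":[0,0,0]},{"travel":[0,-0.22,0],"dr":[0,0,0]},{"travel":[0,-0.22,0],"dr":[0,0,0]},{"travel":[0,-0.22,0],"dr":[0,0,0]},{"travel":[0,-0.22,0],"dr":[0,0,0]},{"travel":[0,-0.22,0],"dr":[0,0,0]},{"travel":[0,-0.18,0],"dr":[0,0,0]},{"travel":[0,-0.12,0],"dr":[0,0,0]},{"travel":[0,-0.06,0],"dr":[0,0,0]},{"travel":[0,0,0],"dr":[0,0,0]}]'; python3 to.py .4713 -.1986 .16 11 35
```

```text
time_s: 6.62
eef_pos: [0.4625, -0.2055, 0.1632]
eef_rot: [-0.021, -0.018, 1.0, 0.004]
wrist_force: [0.2, 0.1, -3.0]
opening: 0.649
t 6.62 pos [ 0.4625 -0.2055  0.1632] F [ 0.2  0.1 -3. ] open 0.649 q [-0.64  0.13  1.81 -0.02  1.24 -2.24]
travel now-frame [-0.061   0.0438  0.0191]  target-frame [-0.0421  0.0341  0.0555]  dr [-0.0699 -1.2422 -0.2969] | mm [ 8.8  6.9 -3.2]
```

Now tilt.

```bash
python3 -m handwheel '[{"travel":[0,0,-0.02],"dr":[-0.004,-0.06,-0.015]},{"travel":[0,0,-0.02],"dr":[-0.008,-0.12,-0.03]},{"travel":[0,0,0],"dr":[-0.01,-0.17,-0.04]},{"travel":[0,0,0],"dr":[-0.01,-0.17,-0.04]},{"travel":[0,0,0],"dr":[-0.01,-0.17,-0.04]},{"travel":[0,0,0],"dr":[-0.01,-0.17,-0.04]},{"travel":[0,0,0],"dr":[-0.01,-0.17,-0.04]},{"travel":[0,0,0],"dr":[-0.01,-0.13,-0.03]},{"travel":[0,0,0],"dr":[0,-0.08,-0.02]},{"travel":[0,0,0],"dr":[0,0,0]},{"travel":[0,0,0],"dr":[0,0,0]}]'; python3 to.py .4713 -.1986 .1163 11 35
```

```text
time_s: 7.53
eef_pos: [0.4649, -0.183, 0.1681]
eef_rot: [0.298, -0.083, 0.95, 0.039]
wrist_force: [-0.0, -0.6, -3.2]
opening: 0.65
t 7.53 pos [ 0.4649 -0.183   0.1681] F [-0.  -0.6 -3.2] open 0.650 q [-0.99 -0.17  2.22  0.71  0.97 -3.11]
travel now-frame [ 0.1774 -0.1182  0.2944]  target-frame [ 0.18   -0.11    0.2959]  dr [ 0.0259 -0.0002 -0.044 ] | mm [  6.4 -15.6 -51.8]
```

Joint 6 is at −3.11, right at its limit. Either end of the housing may be the lower one, so I'll turn it half a turn about the tool axis, which brings joint 6 to mid-range.

```bash
sed -i "s/^d=np/if len(a)>5: T=T*R.from_euler('z',a[5],degrees=True)\nd=np/" to.py
python3 -m handwheel '[{"travel":[0,0,-0.03],"dr":[0,0,0.1]},{"travel":[0,0,-0.03],"dr":[0,0,0.2]},{"travel":[0,0,0],"dr":[0,0,0.235]},{"travel":[0,0,0],"dr":[0,0,0.235]},{"travel":[0,0,0],"dr":[0,0,0.235]},{"travel":[0,0,0],"dr":[0,0,0.235]},{"travel":[0,0,0],"dr":[0,0,0.235]},{"travel":[0,0,0],"dr":[0,0,0.235]},{"travel":[0,0,0],"dr":[0,0,0.235]},{"travel":[0,0,0],"dr":[0,0,0.235]},{"travel":[0,0,0],"dr":[0,0,0.235]},{"travel":[0,0,0],"dr":[0,0,0.235]},{"travel":[0,0,0],"dr":[0,0,0.235]},{"travel":[0,0,0],"dr":[0,0,0.235]},{"travel":[0,0,0],"dr":[0,0,0.235]},{"travel":[0,0,0],"dr":[0,0,0.235]},{"travel":[0,0,0],"dr":[0,0,0.235]},{"travel":[0,0,0],"dr":[0,0,0.235]},{"travel":[0,0,0],"dr":[0,0,0.235]},{"travel":[0,0,0],"dr":[0,0,0.235]}]'; python3 to.py .4713 -.1986 .1163 11 35 180
```

```text
time_s: 9.2
eef_pos: [0.4598, -0.1683, 0.168]
eef_rot: [0.055, 0.86, 0.424, 0.28]
wrist_force: [-0.2, 0.4, -2.0]
opening: 0.649
t 9.20 pos [ 0.4598 -0.1683  0.168 ] F [-0.2  0.4 -2. ] open 0.649 q [-0.97 -0.18  2.22  0.66  1.   -0.65]
travel now-frame [-0.2663  0.0673  0.3004]  target-frame [-0.1677  0.213   0.3037]  dr [-0.0952  0.034   1.3596] | mm [ 11.5 -30.3 -51.7]
```

```bash
python3 -m handwheel '[{"travel":[0,0,0],"dr":[-0.02,0.01,0.235]},{"travel":[0,0,0],"dr":[-0.02,0.01,0.235]},{"travel":[0,0,0],"dr":[-0.02,0,0.235]},{"travel":[0,0,0],"dr":[-0.02,0,0.235]},{"travel":[0,0,0],"dr":[-0.01,0,0.235]},{"travel":[0,0,0],"dr":[0,0,0.12]},{"travel":[0,0,0],"dr":[0,0,0.05]},{"travel":[0,0,0],"dr":[0,0,0]},{"travel":[0,0,0],"dr":[0,0,0]}]'; python3 to.py .4713 -.1986 .1163 11 35 180
```

```text
time_s: 9.95
eef_pos: [0.4602, -0.1614, 0.165]
eef_rot: [-0.035, 0.952, 0.093, 0.29]
wrist_force: [-0.4, -0.4, -3.0]
opening: 0.65
t 9.95 pos [ 0.4602 -0.1614  0.165 ] F [-0.4 -0.4 -3. ] open 0.650 q [-0.95 -0.2   2.25  0.68  0.96  0.06]
travel now-frame [-0.16    0.2613  0.2796]  target-frame [-0.1654  0.2573  0.2802]  dr [-0.0258  0.0346 -0.0023] | mm [ 11.1 -37.2 -48.7]
```

```bash
python3 -m handwheel '[{"travel":[-0.03,0.05,0.04],"dr":[-0.013,0.017,0]},{"travel":[-0.04,0.07,0.05],"dr":[-0.013,0.017,0]},{"travel":[-0.04,0.07,0.06],"dr":[0,0,0]},{"travel":[-0.04,0.06,0.05],"dr":[0,0,0]},{"travel":[-0.01,0.02,0.02],"dr":[0,0,0]},{"travel":[0,0,0],"dr":[0,0,0]},{"travel":[0,0,0],"dr":[0,0,0]}]'; python3 to.py .4713 -.1986 .1163 11 35 180; python3 - <<'E'
from bench import viewer
import cv2,numpy as np
a=viewer.camera("top")[200:350,350:550,::-1];b=viewer.camera("side")[220:400,320:480,::-1]
cv2.imwrite("pics/g2.png",np.hstack([cv2.resize(a,(400,300),interpolation=2),cv2.resize(b,(267,300),interpolation=2)]))
E
```

```text
time_s: 10.53
eef_pos: [0.4688, -0.2008, 0.1227]
eef_rot: [-0.027, 0.949, 0.1, 0.298]
wrist_force: [-0.1, -0.3, -2.1]
opening: 0.646
t 10.53 pos [ 0.4688 -0.2008  0.1227] F [-0.1 -0.3 -2.1] open 0.646 q [-1.   -0.04  2.22  0.77  0.87 -0.13]
travel now-frame [-0.0084 -0.011   0.0462]  target-frame [-0.0087 -0.0109  0.0462]  dr [-0.0041  0.0044  0.0312] | mm [ 2.5  2.2 -6.4]
```

View pics/g2.png

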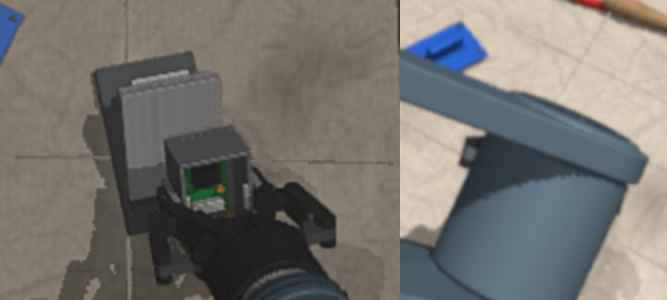

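```bash
python3 - <<'E'
from cam import *
o=ctrl.get_obs();q=o["eef_rot"];r=Rn.from_quat([q[1],q[2],q[3],q[0]])
n=-r.apply([0,0,1]);x=r.apply([1,0,0]);y=r.apply([0,1,0])
b=o["eef_pos"]-.0013*n   # bottom centre (about)
for h in(.0407+.0013,0.): print(h,proj("top",[b+h*n+.042*x+.028*y,b+h*n+.042*x-.028*y]).round(1).tolist())
print(n.round(3),x.round(3),y.round(3))
E
```

```text
0.042 [[474.8, 274.6], [438.7, 282.4]]
0.0 [[465.5, 261.6], [430.8, 269.0]]
[-0.561 -0.111  0.82 ] [0.802 0.173 0.572] [ 0.205 -0.979  0.008]
```

```bash
python3 -m handwheel '[{"travel":[-0.005,-0.005,0.05],"dr":[-0.004,0.004,0.03]},{"travel":[-0.005,-0.005,0.07],"dr":[0,0,0]},{"travel":[0,0,0.08],"dr":[0,0,0]},{"travel":[0,0,0.08],"dr":[0,0,0]},{"travel":[0,0,0.05],"dr":[0,0,0]},{"travel":[0,0,0.02],"dr":[0,0,0]},{"travel":[0,0,0],"dr":[0,0,0]},{"travel":[0,0,0],"dr":[0,0,0]}]'; python3 to.py .4988 -.1932 .0764 11 35 180
```

```text
time_s: 11.3
eef_pos: [0.5001, -0.1922, 0.0795]
eef_rot: [-0.026, 0.949, 0.092, 0.301]
wrist_force: [-0.1, 0.1, -1.9]
opening: 0.647
t 11.30 pos [ 0.5001 -0.1922  0.0795] F [-0.1  0.1 -1.9] open 0.647 q [-0.92  0.11  2.19  0.87  0.74 -0.18]
travel now-frame [-0.02    0.0045  0.0111]  target-frame [-0.0199  0.0046  0.0111]  dr [ 0.0093 -0.0063  0.0041] | mm [-1.3 -1.  -3.1]
```

Now about 12 mm above the slope. Creep down to contact.

```bash
python3 -m handwheel '[{"travel":[0,0.004,0.02],"dr":[0.009,-0.006,0.004]},{"travel":[0,0,0.02],"dr":[0,0,0]},{"travel":[0,0,0.02],"dr":[0,0,0]},{"travel":[0,0,0],"dr":[0,0,0]}]'; python3 to.py .5044 -.1921 .0682 11 35 180
```

```text
time_s: 11.63
eef_pos: [0.5061, -0.1929, 0.073]
eef_rot: [-0.028, 0.949, 0.091, 0.3]
wrist_force: [0.2, 0.4, -1.9]
opening: 0.648
t 11.63 pos [ 0.5061 -0.1929  0.073 ] F [ 0.2  0.4 -1.9] open 0.648 q [-0.91  0.14  2.18  0.88  0.72 -0.18]
travel now-frame [-0.0266 -0.0073  0.0206]  target-frame [-0.0266 -0.0073  0.0206]  dr [ 0.0042 -0.0022  0.001 ] | mm [-1.7  0.8 -4.8]
```

```bash
python3 -m handwheel '[{"travel":[-0.01,-0.007,0.008],"dr":[0.004,-0.002,0]},{"travel":[-0.01,0,0.008],"dr":[0,0,0]}]';python3 -m handwheel '[{"travel":[0,0,0.006],"dr":[0,0,0]},{"travel":[0,0,0.0],"dr":[0,0,0]}]'; python3 to.py .5044 -.1921 .0682 11 35 180
```

```text
time_s: 11.8
eef_pos: [0.5051, -0.1924, 0.0696]
eef_rot: [-0.028, 0.949, 0.092, 0.3]
wrist_force: [0.5, 0.3, -2.2]
opening: 0.646
time_s: 11.97
eef_pos: [0.5053, -0.1923, 0.0684]
eef_rot: [-0.029, 0.949, 0.092, 0.299]
wrist_force: [0.8, 0.5, -2.0]
opening: 0.652
t 11.97 pos [ 0.5053 -0.1923  0.0684] F [ 0.8  0.5 -2. ] open 0.652 q [-0.91  0.15  2.18  0.89  0.72 -0.2 ]
travel now-frame [-0.0054 -0.0022 -0.0024]  target-frame [-0.0054 -0.0022 -0.0024]  dr [ 0.0011 -0.0006  0.0009] | mm [-0.9  0.2 -0.2]
```

```bash
python3 -m handwheel '[{"travel":[0,0,0.006],"dr":[0,0,0]},{"travel":[0,0,0.0],"dr":[0,0,0]}]';python3 -m handwheel '[{"travel":[0,0,0.006],"dr":[0,0,0]},{"travel":[0,0,0.0],"dr":[0,0,0]}]'; python3 to.py .5044 -.1921 .0682 11 35 180
```

```text
time_s: 12.13
eef_pos: [0.5058, -0.1922, 0.0676]
eef_rot: [-0.029, 0.949, 0.091, 0.3]
wrist_force: [-0.2, 0.5, -2.2]
opening: 0.649
time_s: 12.3
eef_pos: [0.5057, -0.1924, 0.0679]
eef_rot: [-0.028, 0.949, 0.092, 0.3]
wrist_force: [-0.0, -1.1, -3.1]
opening: 0.652
t 12.30 pos [ 0.5057 -0.1924  0.0679] F [-0.  -1.1 -3.1] open 0.652 q [-0.91  0.15  2.18  0.89  0.72 -0.2 ]
travel now-frame [-0.0058 -0.0035 -0.0065]  target-frame [-0.0058 -0.0034 -0.0065]  dr [ 0.0009 -0.0011  0.0029] | mm [-1.3  0.3  0.3]
```

```bash
for i in 1 2; do python3 -m handwheel '[{"travel":[0,0,0.008],"dr":[0,0,0]},{"travel":[0,0,0.005],"dr":[0,0,0]}]'; done; python3 to.py .5044 -.1921 .0682 11 35 180
```

```text
time_s: 12.47
eef_pos: [0.5061, -0.1925, 0.0677]
eef_rot: [-0.028, 0.949, 0.093, 0.3]
wrist_force: [-23.3, 2.4, 19.6]
opening: 0.647
time_s: 12.63
eef_pos: [0.5061, -0.1925, 0.0678]
eef_rot: [-0.028, 0.949, 0.093, 0.3]
wrist_force: [-12.2, 1.4, 8.8]
opening: 0.653
t 12.63 pos [ 0.5061 -0.1925  0.0678] F [-12.2   1.4   8.8] open 0.653 q [-0.91  0.15  2.18  0.9   0.72 -0.2 ]
travel now-frame [-0.0071 -0.0047 -0.0086]  target-frame [-0.0071 -0.0047 -0.0086]  dr [ 0.0003 -0.0032  0.0056] | mm [-1.7  0.4  0.4]
```

```bash
python3 -m handwheel '[{"travel":[0,0,-0.008],"dr":[0,-0.003,0.005]},{"travel":[-0.02,-0.005,0],"dr":[0,0,0]},{"travel":[-0.02,0,0],"dr":[0,0,0]},{"travel":[-0.02,0,0],"dr":[0,0,0]},{"travel":[0,0,0],"dr":[0,0,0]}]'; python3 to.py .4948 -.194 .0613 11 35 180
```

```text
time_s: 13.05
eef_pos: [0.4974, -0.1936, 0.0633]
eef_rot: [-0.028, 0.949, 0.091, 0.3]
wrist_force: [-0.4, 0.7, -3.4]
opening: 0.651
t 13.05 pos [ 0.4974 -0.1936  0.0633] F [-0.4  0.7 -3.4] open 0.651 q [-0.93  0.15  2.2   0.9   0.72 -0.23]
travel now-frame [-0.0222 -0.0008  0.0009]  target-frame [-0.0222 -0.0008  0.0009]  dr [ 0.0025 -0.0008  0.0011] | mm [-2.6 -0.4 -2. ]
```

```bash
for i in 1 2 3; do python3 -m handwheel '[{"travel":[-0.009,0,0.003],"dr":[0,0,0]},{"travel":[0,0,0],"dr":[0,0,0]}]'; done; python3 to.py .4948 -.194 .0613 11 35 180
```

```text
time_s: 13.22
eef_pos: [0.4965, -0.1939, 0.0618]
eef_rot: [-0.028, 0.949, 0.091, 0.3]
wrist_force: [-0.5, 1.0, -2.2]
opening: 0.651
time_s: 13.38
eef_pos: [0.4969, -0.1941, 0.0617]
eef_rot: [-0.029, 0.949, 0.091, 0.301]
wrist_force: [-0.3, -0.7, -2.0]
opening: 0.646
time_s: 13.55
eef_pos: [0.4969, -0.1943, 0.0614]
eef_rot: [-0.029, 0.949, 0.091, 0.302]
wrist_force: [-2.1, -0.2, -1.2]
opening: 0.648
t 13.55 pos [ 0.4969 -0.1943  0.0614] F [-2.1 -0.2 -1.2] open 0.648 q [-0.93  0.16  2.2   0.92  0.72 -0.25]
travel now-frame [-0.0115 -0.0047 -0.0071]  target-frame [-0.0115 -0.0047 -0.0071]  dr [ 0.0012 -0.0103 -0.0004] | mm [-2.1  0.3 -0.1]
```

```bash
for i in 1 2; do python3 -m handwheel '[{"travel":[-0.012,0,-0.002],"dr":[0,-0.008,0]},{"travel":[-0.004,0,0],"dr":[0,0,0]}]'; done; python3 to.py .4948 -.194 .0613 11 35 180
```

```text
time_s: 13.72
eef_pos: [0.4966, -0.1945, 0.0617]
eef_rot: [-0.029, 0.949, 0.091, 0.302]
wrist_force: [2.9, 0.5, -0.7]
opening: 0.649
time_s: 13.88
eef_pos: [0.4964, -0.1946, 0.062]
eef_rot: [-0.03, 0.949, 0.091, 0.302]
wrist_force: [1.5, 1.2, -0.7]
opening: 0.647
t 13.88 pos [ 0.4964 -0.1946  0.062 ] F [ 1.5  1.2 -0.7] open 0.647 q [-0.94  0.16  2.2   0.91  0.72 -0.24]
travel now-frame [-0.0109 -0.006  -0.0018]  target-frame [-0.0109 -0.0061 -0.0017]  dr [-0.0012 -0.0095 -0.0027] | mm [-1.6  0.6 -0.7]
```

```bash
python3 -m handwheel '[{"travel":[-0.015,0,0],"dr":[0,-0.005,0]},{"travel":[-0.008,0,0.0],"dr":[0,0,0]}]';python3 -m handwheel '[{"travel":[-0.003,0,0.008],"dr":[0,0,0]},{"travel":[-0.003,0,0.005],"dr":[0,0,0]}]'; python3 to.py .4948 -.194 .0613 11 35 180;  python3 - <<'E'
from bench import viewer
import cv2,numpy as np
a=viewer.camera("top")[210:330,380:500,::-1];b=viewer.camera("side")[220:400,320:480,::-1]
cv2.imwrite("pics/g3.png",np.hstack([cv2.resize(a,(480,480),interpolation=2),cv2.resize(b,(267,480),interpolation=2)]))
E
```

```text
time_s: 14.05
eef_pos: [0.4963, -0.1947, 0.0622]
eef_rot: [-0.03, 0.948, 0.091, 0.303]
wrist_force: [5.9, 2.2, -2.3]
opening: 0.648
time_s: 14.22
eef_pos: [0.4973, -0.1946, 0.0614]
eef_rot: [-0.03, 0.948, 0.092, 0.304]
wrist_force: [-25.9, 6.0, 33.4]
opening: 0.651
t 14.22 pos [ 0.4973 -0.1946  0.0614] F [-25.9   6.   33.4] open 0.651 q [-0.94  0.16  2.2   0.92  0.72 -0.26]
travel now-frame [-0.013  -0.0069 -0.0087]  target-frame [-0.0131 -0.0069 -0.0086]  dr [-0.0041 -0.0186  0.0003] | mm [-2.5  0.6 -0.1]
```

View pics/g3.png

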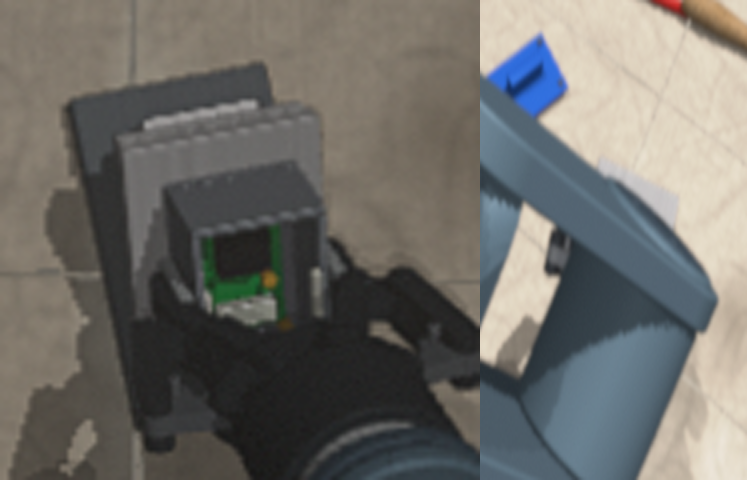

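```bash
python3 - <<'E'
from cam import *
S=np.array([.4955,-.1939,.0602]);u=np.array([.804,.1563,.5736]);y=np.array([-.1908,.9816,0])
for d in(0,.002,.004): print(d,proj("top",[S+(.042+d)*u+.028*y,S+(.042+d)*u-.028*y]).round(1).tolist())
E
python3 -m handwheel '[{"travel":[0,0,-0.006],"dr":[-0.004,-0.015,0]},{"travel":[-0.006,0,0],"dr":[0,0,0]},{"travel":[-0.003,0,0],"dr":[0,0,0]}]';python3 to.py .4948 -.194 .0613 11 35 180
```

```text
0 [[419.6, 256.8], [452.3, 250.5]]
0.002 [[419.5, 255.8], [452.2, 249.4]]
0.004 [[419.5, 254.7], [452.2, 248.4]]
time_s: 14.57
eef_pos: [0.4963, -0.195, 0.0624]
eef_rot: [-0.029, 0.949, 0.091, 0.301]
wrist_force: [3.5, 2.6, 0.4]
opening: 0.649
t 14.57 pos [ 0.4963 -0.195   0.0624] F [3.5 2.6 0.4] open 0.649 q [-0.94  0.16  2.2   0.91  0.72 -0.24]
travel now-frame [-0.0112 -0.0082  0.0012]  target-frame [-0.0112 -0.0082  0.0013]  dr [ 0.0006 -0.007  -0.0001] | mm [-1.5  1.  -1.1]
```

```bash
python3 -m handwheel '[{"travel":[-0.003,0,0.008],"dr":[0,-0.005,0]},{"travel":[-0.003,0,0.003],"dr":[0,0,0]}]';python3 -m handwheel '[{"travel":[0,0,0],"dr":[0,0,0]},{"travel":[0,0,0],"dr":[0,0,0]},{"travel":[0,0,0],"dr":[0,0,0]}]' 0.4; python3 -m handwheel '[{"travel":[0,0,0],"dr":[0,0,0]},{"travel":[0,0,0],"dr":[0,0,0]},{"travel":[0,0,0],"dr":[0,0,0]}]' 0.7;python3 to.py .4948 -.194 .0613 11 35 180;  python3 - <<'E'
from bench import viewer
import cv2,numpy as np
a=viewer.camera("top")[210:330,380:500,::-1]
cv2.imwrite("pics/g4.png",cv2.resize(a,(480,480),interpolation=2))
E
```

```text
time_s: 14.73
eef_pos: [0.4972, -0.1953, 0.0612]
eef_rot: [-0.029, 0.949, 0.091, 0.301]
wrist_force: [-9.7, 3.3, 17.1]
opening: 0.652
time_s: 14.98
eef_pos: [0.4962, -0.1957, 0.0599]
eef_rot: [-0.028, 0.949, 0.092, 0.299]
wrist_force: [0.5, 1.0, 0.0]
opening: 0.703
time_s: 15.23
eef_pos: [0.4954, -0.1958, 0.0589]
eef_rot: [-0.028, 0.95, 0.091, 0.298]
wrist_force: [0.7, -0.2, -0.2]
opening: 0.852
t 15.23 pos [ 0.4954 -0.1958  0.0589] F [ 0.7 -0.2 -0.2] open 0.852 q [-0.93  0.16  2.2   0.91  0.71 -0.24]
travel now-frame [ 0.0081 -0.0127 -0.0141]  target-frame [ 0.0081 -0.0128 -0.014 ]  dr [0.0036 0.0043 0.001 ] | mm [-0.6  1.8  2.4]
```

View pics/g4.png

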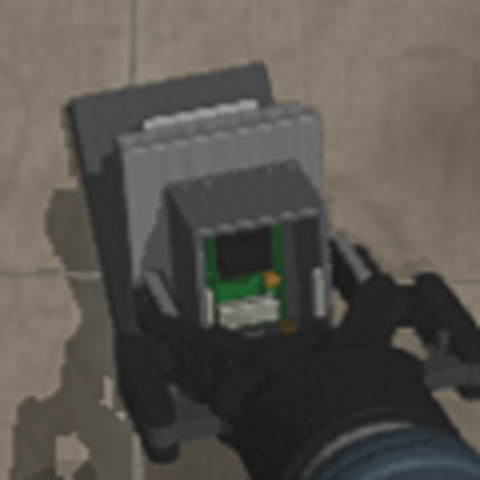

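The underside edge is unchanged at crop (165,187)–(300,160), so the housing lies released, flat and on the stop. Now wait out more than 2 s.

```bash
python3 -m handwheel '[{"travel":[0,0,-0.008],"dr":[0,0,0]},{"travel":[0,0,0],"dr":[0,0,0]},{"travel":[0,0,0],"dr":[0,0,0]},{"travel":[0,0,0],"dr":[0,0,0]},{"travel":[0,0,0],"dr":[0,0,0]},{"travel":[0,0,0],"dr":[0,0,0]},{"travel":[0,0,0],"dr":[0,0,0]},{"travel":[0,0,0],"dr":[0,0,0]},{"travel":[0,0,0],"dr":[0,0,0]},{"travel":[0,0,0],"dr":[0,0,0]}]'; python3 -m handwheel '[{"travel":[0,0,0],"dr":[0,0,0]},{"travel":[0,0,0],"dr":[0,0,0]},{"travel":[0,0,0],"dr":[0,0,0]},{"travel":[0,0,0],"dr":[0,0,0]},{"travel":[0,0,0],"dr":[0,0,0]},{"travel":[0,0,0],"dr":[0,0,0]},{"travel":[0,0,0],"dr":[0,0,0]},{"travel":[0,0,0],"dr":[0,0,0]},{"travel":[0,0,0],"dr":[0,0,0]},{"travel":[0,0,0],"dr":[0,0,0]},{"travel":[0,0,0],"dr":[0,0,0]},{"travel":[0,0,0],"dr":[0,0,0]},{"travel":[0,0,0],"dr":[0,0,0]},{"travel":[0,0,0],"dr":[0,0,0]},{"travel":[0,0,0],"dr":[0,0,0]},{"travel":[0,0,0],"dr":[0,0,0]},{"travel":[0,0,0],"dr":[0,0,0]}]';python3 to.py .4954 -.1958 .0613 11 35 180
```

```text
time_s: 16.12
eef_pos: [0.4946, -0.1961, 0.06]
eef_rot: [-0.028, 0.95, 0.091, 0.298]
wrist_force: [-1.0, 0.9, 0.7]
opening: 0.852
time_s: 17.53
eef_pos: [0.4946, -0.1961, 0.06]
eef_rot: [-0.028, 0.95, 0.091, 0.298]
wrist_force: [-0.2, 0.0, 0.1]
opening: 0.85
t 17.53 pos [ 0.4946 -0.1961  0.06  ] F [-0.2  0.   0.1] open 0.850 q [-0.94  0.16  2.2   0.9   0.72 -0.24]
travel now-frame [ 0.0097 -0.0006 -0.004 ]  target-frame [ 0.0097 -0.0006 -0.004 ]  dr [0.004  0.0046 0.0014] | mm [0.8 0.3 1.3]
```

```bash
python3 -m handwheel '[{"travel":[0,0,0],"dr":[0.004,0.004,0.001]},{"travel":[0,0,0],"dr":[0,0,0]},{"travel":[0,0,0],"dr":[0,0,0]}]' 0.4; python3 -m handwheel '[{"travel":[0,0,0],"dr":[0,0,0]},{"travel":[0,0,0],"dr":[0,0,0]},{"travel":[0,0,0],"dr":[0,0,0]}]' 0.2;  python3 -m handwheel '[{"travel":[0,0,0],"dr":[0,0,0]},{"travel":[0,0,0],"dr":[0,0,0]}]' -1; python3 to.py .4954 -.1958 .0613 11 35 180;python3 -m handwheel '[{"travel":[0,0,-0.02],"dr":[0,0,0]},{"travel":[0,0,-0.04],"dr":[0,0,0]},{"travel":[0,0,-0.07],"dr":[0,0,0]},{"travel":[0,0,-0.1],"dr":[0,0,0]},{"travel":[0,0,-0.13],"dr":[0,0,0]},{"travel":[0,0,-0.13],"dr":[0,0,0]},{"travel":[0,0,-0.13],"dr":[0,0,0]},{"travel":[0,0,-0.1],"dr":[0,0,0]},{"travel":[0,0,-0.05],"dr":[0,0,0]},{"travel":[0,0,0],"dr":[0,0,0]}]'; python3 to.py .48 .215 .19 -7.2 0 180
```

```text
time_s: 17.78
eef_pos: [0.4946, -0.196, 0.06]
eef_rot: [-0.029, 0.949, 0.092, 0.299]
wrist_force: [0.6, 0.6, -0.5]
opening: 0.699
time_s: 18.03
eef_pos: [0.4944, -0.1959, 0.0602]
eef_rot: [-0.029, 0.949, 0.092, 0.299]
wrist_force: [1.9, 0.2, -0.8]
opening: 0.647
time_s: 18.2
eef_pos: [0.4945, -0.1959, 0.0602]
eef_rot: [-0.029, 0.949, 0.091, 0.299]
wrist_force: [-1.8, 0.5, 0.4]
opening: 0.648
t 18.20 pos [ 0.4945 -0.1959  0.0602] F [-1.8  0.5  0.4] open 0.648 q [-0.94  0.16  2.2   0.91  0.72 -0.25]
travel now-frame [ 0.0095  0.0003 -0.0026]  target-frame [ 0.0095  0.0003 -0.0026]  dr [-0.0011 -0.0003 -0.0001] | mm [0.9 0.1 1.1]
time_s: 19.03
eef_pos: [0.4223, -0.2056, 0.1554]
eef_rot: [-0.032, 0.951, 0.092, 0.294]
wrist_force: [-0.4, 0.2, -2.9]
opening: 0.652
t 19.03 pos [ 0.4223 -0.2056  0.1554] F [-0.4  0.2 -2.9] open 0.652 q [-1.13 -0.19  2.27  0.7   1.03 -0.11]
travel now-frame [ 0.8807 -2.6774  0.347 ]  target-frame [ 0.0305 -2.8303 -0.2304]  dr [-0.1972 -1.1352  0.5909] | mm [ 57.7 420.6  34.6]
```

```bash
python3 -m handwheel '[{"travel":[0,0,-0.05],"dr":[-0.015,-0.08,0.04]},{"travel":[0,0,-0.05],"dr":[-0.025,-0.15,0.08]},{"travel":[0,0,-0.05],"dr":[-0.03,-0.18,0.095]},{"travel":[0,0,-0.05],"dr":[-0.03,-0.18,0.095]},{"travel":[0,0,0],"dr":[-0.03,-0.18,0.095]},{"travel":[0,0,0],"dr":[-0.03,-0.18,0.095]},{"travel":[0,0,0],"dr":[-0.02,-0.12,0.06]},{"travel":[0,0,0],"dr":[-0.01,-0.05,0.02]},{"travel":[0,0,0],"dr":[0,0,0]}]'; python3 to.py .48 .215 .17 -7.2 0 180
```

```text
time_s: 19.78
eef_pos: [0.4067, -0.2053, 0.1753]
eef_rot: [-0.002, 0.998, -0.067, -0.007]
wrist_force: [0.3, 0.4, -1.9]
opening: 0.644
t 19.78 pos [ 0.4067 -0.2053  0.1753] F [ 0.3  0.4 -1.9] open 0.644 q [-0.72 -0.02  1.94 -0.01  1.23  0.98]
travel now-frame [ 0.1106 -2.8423  0.0407]  target-frame [ 0.1334 -2.8414  0.0356]  dr [-0.0046  0.0281 -0.0157] | mm [ 73.3 420.3  -5.3]
```

```bash
python3 -m handwheel '[{"travel":[0,-0.06,0],"dr":[0,0.028,0]},{"travel":[0.01,-0.12,-0.005],"dr":[0,0,0]},{"travel":[0.01,-0.18,-0.005],"dr":[0,0,0]},{"travel":[0.01,-0.22,-0.005],"dr":[0,0,0]},{"travel":[0.01,-0.22,-0.005],"dr":[0,0,0]},{"travel":[0.01,-0.22,-0.005],"dr":[0,0,0]},{"travel":[0.01,-0.22,-0.005],"dr":[0,0,0]},{"travel":[0.01,-0.22,-0.005],"dr":[0,0,0]},{"travel":[0.01,-0.22,-0.005],"dr":[0,0,0]},{"travel":[0.01,-0.22,-0.005],"dr":[0,0,0]},{"travel":[0.01,-0.22,-0.005],"dr":[0,0,0]},{"travel":[0.01,-0.22,-0.005],"dr":[0,0,0]},{"travel":[0.01,-0.18,0],"dr":[0,0,0]},{"travel":[0,-0.12,0],"dr":[0,0,0]},{"travel":[0,-0.05,0],"dr":[0,0,0]},{"travel":[0,0,0],"dr":[0,0,0]},{"travel":[0,0,0],"dr":[0,0,0]}]'; python3 to.py .482 .213 .06 -7.2 0 180
```

```text
time_s: 21.2
eef_pos: [0.4658, 0.2189, 0.1768]
eef_rot: [-0.015, 0.998, -0.067, 0.001]
wrist_force: [0.5, 0.3, -3.3]
opening: 0.648
t 21.20 pos [0.4658 0.2189 0.1768] F [ 0.5  0.3 -3.3] open 0.648 q [0.19 0.09 1.82 0.03 1.22 1.88]
travel now-frame [0.1114 0.0485 0.7778]  target-frame [0.1119 0.0255 0.7788]  dr [-0.0588 -0.0019 -0.0159] | mm [  16.2   -5.9 -116.8]
```

```bash
python3 -m handwheel '[{"travel":[0.05,0.015,0.04],"dr":[-0.06,-0.002,-0.016]},{"travel":[0.04,0.015,0.1],"dr":[0,0,0]},{"travel":[0.02,0,0.14],"dr":[0,0,0]},{"travel":[0,0,0.15],"dr":[0,0,0]},{"travel":[0,0,0.15],"dr":[0,0,0]},{"travel":[0,0,0.1],"dr":[0,0,0]},{"travel":[0,0,0.05],"dr":[0,0,0]},{"travel":[0,0,0],"dr":[0,0,0]},{"travel":[0,0,0],"dr":[0,0,0]}]'; python3 to.py .482 .213 .03 -7.2 0 180
```

```text
time_s: 21.95
eef_pos: [0.4814, 0.2004, 0.0636]
eef_rot: [0.0, 0.998, -0.068, 0.001]
wrist_force: [0.6, -0.7, -1.8]
opening: 0.648
t 21.95 pos [0.4814 0.2004 0.0636] F [ 0.6 -0.7 -1.8] open 0.648 q [ 0.17  0.28  1.86 -0.    0.99  1.88]
travel now-frame [-0.0075 -0.0837  0.2237]  target-frame [-0.0062 -0.0837  0.2238]  dr [ 0.0014 -0.0025 -0.0218] | mm [  0.6  12.6 -33.6]
```

```bash
python3 -m handwheel '[{"travel":[0,-0.04,0.05],"dr":[0,-0.002,-0.02]},{"travel":[0,-0.04,0.09],"dr":[0,0,0]},{"travel":[0,0,0.07],"dr":[0,0,0]},{"travel":[0,0,0.02],"dr":[0,0,0]},{"travel":[0,0,0],"dr":[0,0,0]},{"travel":[0,0,0],"dr":[0,0,0]}]'; python3 to.py .482 .213 .017 -7.2 0 180
```

```text
time_s: 22.45
eef_pos: [0.4872, 0.213, 0.0316]
eef_rot: [-0.001, 0.998, -0.063, 0.004]
wrist_force: [0.5, -0.2, -2.6]
opening: 0.646
t 22.45 pos [0.4872 0.213  0.0316] F [ 0.5 -0.2 -2.6] open 0.646 q [ 0.19  0.35  1.85 -0.    0.93  1.89]
travel now-frame [-0.0354  0.0046  0.0973]  target-frame [-0.0346  0.0044  0.0976]  dr [-0.0043 -0.0164 -0.0002] | mm [ -5.2   0.  -14.6]
```

Now creep to contact (expected at TCP z ≈ 0.017).

```bash
python3 -m handwheel '[{"travel":[-0.01,0,0.03],"dr":[-0.004,-0.016,0]},{"travel":[0,0,0.03],"dr":[0,0,0]},{"travel":[0,0,0.015],"dr":[0,0,0]},{"travel":[0,0,0],"dr":[0,0,0]}]';  python3 -m handwheel '[{"travel":[0,0,0.01],"dr":[0,0,0]},{"travel":[0,0,0],"dr":[0,0,0]}]';  python3 to.py .482 .213 .017 -7.2 0 180
```

```text
time_s: 22.78
eef_pos: [0.4869, 0.2134, 0.021]
eef_rot: [-0.0, 0.998, -0.063, 0.001]
wrist_force: [0.1, -0.2, -2.5]
opening: 0.648
time_s: 22.95
eef_pos: [0.4869, 0.2133, 0.0194]
eef_rot: [-0.0, 0.998, -0.063, 0.001]
wrist_force: [-0.0, 0.5, -3.1]
opening: 0.651
t 22.95 pos [0.4869 0.2133 0.0194] F [-0.   0.5 -3.1] open 0.651 q [0.19 0.38 1.85 0.   0.91 1.89]
travel now-frame [-0.0325  0.0063  0.0157]  target-frame [-0.0324  0.0063  0.0158]  dr [-0.0014 -0.0039  0.0005] | mm [-4.9 -0.3 -2.4]
```

```bash
for i in 1 2 3 4; do python3 -m handwheel '[{"travel":[0,0,0.006],"dr":[0,-0.001,0]},{"travel":[0,0,0],"dr":[0,0,0]}]' | grep -E "pos|force"; done;  python3 to.py .482 .213 .017 -7.2 0 180
```

```text
eef_pos: [0.487, 0.2133, 0.0185]
wrist_force: [-0.1, 0.0, -2.3]
eef_pos: [0.4872, 0.2133, 0.0177]
wrist_force: [-0.6, 0.5, -3.0]
eef_pos: [0.4876, 0.2134, 0.0172]
wrist_force: [-0.7, -0.5, -2.7]
eef_pos: [0.4878, 0.2135, 0.0173]
wrist_force: [0.3, 0.0, -2.9]
t 23.62 pos [0.4878 0.2135 0.0173] F [ 0.3  0.  -2.9] open 0.648 q [0.19 0.39 1.85 0.   0.91 1.88]
travel now-frame [-0.038   0.008   0.0021]  target-frame [-0.038   0.008   0.0021]  dr [-0.0021 -0.002   0.0005] | mm [-5.8 -0.5 -0.3]
```

```bash
for i in 1 2 3; do python3 -m handwheel '[{"travel":[0,0,0.008],"dr":[0,0,0]},{"travel":[0,0,0.004],"dr":[0,0,0]}]' | grep -E "pos|force"; done;  python3 to.py .482 .213 .017 -7.2 0 180
```

```text
eef_pos: [0.4881, 0.2135, 0.0171]
wrist_force: [-3.2, -1.7, 5.4]
eef_pos: [0.4881, 0.2135, 0.0171]
wrist_force: [-2.1, -1.2, 0.1]
eef_pos: [0.4881, 0.2135, 0.0171]
wrist_force: [-3.0, -0.7, 2.4]
t 24.12 pos [0.4881 0.2135 0.0171] F [-3.  -0.7  2.4] open 0.648 q [0.19 0.39 1.84 0.   0.91 1.88]
travel now-frame [-0.0399  0.0084  0.0005]  target-frame [-0.0399  0.0085  0.0005]  dr [-0.0007 -0.      0.0014] | mm [-6.1 -0.5 -0.1]
```

```bash
python3 -m handwheel '[{"travel":[0,0,0],"dr":[0,0,0]},{"travel":[0,0,0],"dr":[0,0,0]},{"travel":[0,0,0],"dr":[0,0,0]}]' 0.4;python3 -m handwheel '[{"travel":[0,0,0],"dr":[0,0,0]},{"travel":[0,0,-0.005],"dr":[0,0,0]},{"travel":[0,0,-0.005],"dr":[0,0,0]},{"travel":[0,0,-0.05],"dr":[0,0,0]},{"travel":[0,0,-0.1],"dr":[0,0,0]},{"travel":[0,0,-0.15],"dr":[0,0,0]},{"travel":[0,0,-0.2],"dr":[0,0,0]},{"travel":[0,0,-0.2],"dr":[0,0,0]},{"travel":[0,0,-0.1],"dr":[0,0,0]},{"travel":[0,0,0],"dr":[0,0,0]}]' 1; python3 to.py .5945 -.0268 .10 -26.9 0 180
```

```text
time_s: 24.37
eef_pos: [0.4892, 0.2138, 0.0176]
eef_rot: [-0.001, 0.998, -0.062, 0.001]
wrist_force: [0.2, -0.4, -0.3]
opening: 0.699
time_s: 25.2
eef_pos: [0.4875, 0.2133, 0.1448]
eef_rot: [-0.0, 0.998, -0.062, -0.001]
wrist_force: [0.7, 1.1, -0.2]
opening: 1.0
t 25.20 pos [0.4875 0.2133 0.1448] F [ 0.7  1.1 -0.2] open 1.000 q [0.19 0.18 1.79 0.   1.17 1.88]
travel now-frame [0.9081 1.4991 0.2972]  target-frame [1.3606 1.1045 0.2984]  dr [4.000e-04 2.400e-03 6.578e-01] | mm [ 107.  -240.1  -44.8]
```

```bash
python3 -m handwheel '[{"travel":[0.06,0.1,0],"dr":[0,0,0]},{"travel":[0.1,0.165,0],"dr":[0,0,0]},{"travel":[0.13,0.215,0],"dr":[0,0,0]},{"travel":[0.13,0.215,0],"dr":[0,0,0]},{"travel":[0.13,0.215,0],"dr":[0,0,0]},{"travel":[0.13,0.215,0],"dr":[0,0,0]},{"travel":[0.1,0.17,0],"dr":[0,0,0]},{"travel":[0.05,0.09,0],"dr":[0,0,0]},{"travel":[0,0,0],"dr":[0,0,0.2]},{"travel":[0,0,0],"dr":[0,0,0.22]},{"travel":[0,0,0],"dr":[0,0,0.2]},{"travel":[0,0,0],"dr":[0,0,0]},{"travel":[0,0,0],"dr":[0,0,0]}]' -0.1; python3 to.py .5945 -.0268 .08 -26.9 0 180;  python3 - <<'E'
from bench import viewer
import cv2,numpy as np
T=viewer.camera("top")[:,:,::-1];S=viewer.camera("side")[:,:,::-1]
cv2.imwrite("pics/c1_full_top.png",T);cv2.imwrite("pics/c1_full_side.png",S)
r=lambda I,x,y:cv2.resize(I[y:y+100,x:x+130],(390,300),interpolation=2)
cv2.imwrite("pics/c1.png",np.vstack([np.hstack([r(T,140,235),r(S,150,180)]),np.hstack([r(T,280,170),r(S,290,200)])]))
E
```

```text
time_s: 26.28
eef_pos: [0.5858, -0.0193, 0.1363]
eef_rot: [-0.001, 0.974, -0.228, -0.003]
wrist_force: [0.2, 1.0, -0.5]
opening: 0.451
t 26.28 pos [ 0.5858 -0.0193  0.1363] F [ 0.2  1.  -0.5] open 0.451 q [-0.24  0.31  1.65  0.    1.19  1.79]
travel now-frame [0.0768 0.0189 0.3748]  target-frame [0.0744 0.0182 0.3753]  dr [0.0003 0.0134 0.0187] | mm [  8.7  -7.5 -56.3]
```

View pics/c1.png

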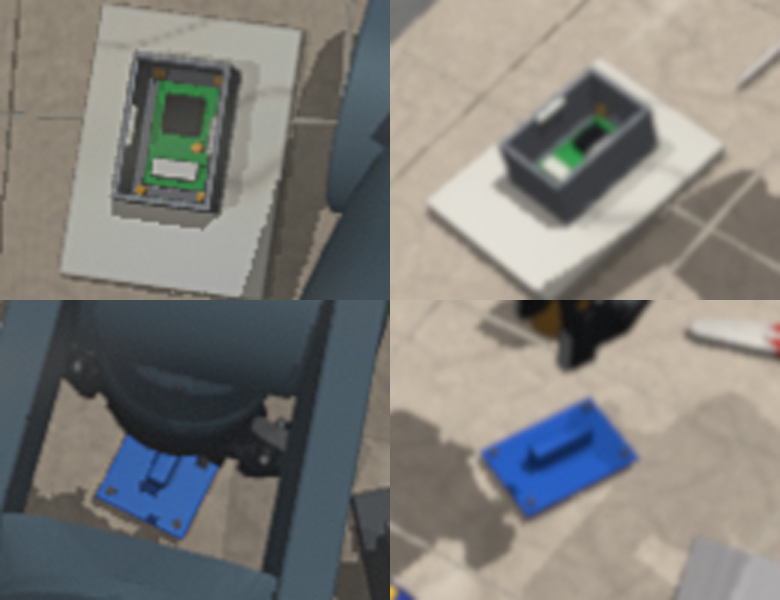

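Both are in view: the housing stands level on the plate, aligned with it (rim corners in the top view ≈(185,252), (217,258), (209,305), (178,301)), and the cover is unmoved. Next: fit the housing pose and lower onto the rib.

```bash
cat > m2.py <<'E'
from cam import *
a,b,z=.042,.028,.042
m=np.array([[a,b,z],[a,-b,z],[-a,-b,z],[-a,b,z]])
top=[(185,252.3),(217,257.7),(209,305),(177.7,301.3)];side=[(218,200.7),(239,215.7),(208.7,242.3),(187.7,229)]
for s in([],side):
    x,r=fit([("top",p,u) for p,u in zip(m,top)]+[("side",p,u) for p,u in zip(m,s)],.015,[.49,.21,-.12]);print(x.round(4),np.degrees(x[2]).round(1),r.tolist())
E
python3 m2.py
python3 -m handwheel '[{"travel":[0.04,0.01,0.05],"dr":[0,0.013,0.019]},{"travel":[0.03,0.008,0.1],"dr":[0,0,0]},{"travel":[0,0,0.12],"dr":[0,0,0]},{"travel":[0,0,0.06],"dr":[0,0,0]},{"travel":[0,0,0],"dr":[0,0,0]},{"travel":[0,0,0],"dr":[0,0,0]}]'; python3 to.py .5945 -.0268 .035 -26.9 0 180
```

```text
[ 0.4891  0.2117 -0.1342] -7.7 [-0.2, -0.1, 0.4, -1.0, 0.6, 1.0, -1.0, 0.1]
[ 0.4903  0.2103 -0.1137] -6.5 [0.1, -0.6, 0.7, -2.1, 1.9, 0.0, 0.3, -0.2, -0.4, 0.7, -0.8, -0.4, -1.8, 0.8, -1.4, -1.0]
time_s: 26.88
eef_pos: [0.5958, -0.026, 0.0841]
eef_rot: [0.0, 0.974, -0.228, 0.002]
wrist_force: [-0.2, 0.9, 0.0]
opening: 0.452
t 26.88 pos [ 0.5958 -0.026   0.0841] F [-0.2  0.9  0. ] open 0.452 q [-0.24  0.39  1.66 -0.    1.08  1.79]
travel now-frame [-0.0064  0.0087  0.3273]  target-frame [-0.005   0.0087  0.3274]  dr [-0.0006 -0.0074  0.0174] | mm [ -1.3  -0.8 -49.1]
```

```bash
python3 -m handwheel '[{"travel":[-0.006,0.009,0.06],"dr":[0,-0.007,0.017]},{"travel":[0,0,0.12],"dr":[0,0,0]},{"travel":[0,0,0.1],"dr":[0,0,0]},{"travel":[0,0,0.03],"dr":[0,0,0]},{"travel":[0,0,0],"dr":[0,0,0]},{"travel":[0,0,0],"dr":[0,0,0]}]'; python3 to.py .5945 -.0268 .014 -26.9 0 180
```

```text
time_s: 27.38
eef_pos: [0.5969, -0.0273, 0.0384]
eef_rot: [-0.0, 0.973, -0.233, 0.003]
wrist_force: [0.5, -1.0, 1.0]
opening: 0.452
t 27.38 pos [ 0.5969 -0.0273  0.0384] F [ 0.5 -1.   1. ] open 0.452 q [-0.24  0.46  1.67  0.    1.    1.8 ]
travel now-frame [-0.0163  0.0045  0.1628]  target-frame [-0.0154  0.0042  0.1629]  dr [-0.003  -0.0105  0.0001] | mm [ -2.4   0.5 -24.4]
```

```bash
python3 -m handwheel '[{"travel":[-0.016,0.004,0.05],"dr":[-0.003,-0.01,0]},{"travel":[0,0,0.08],"dr":[0,0,0]},{"travel":[0,0,0.025],"dr":[0,0,0]},{"travel":[0,0,0],"dr":[0,0,0]},{"travel":[0,0,0],"dr":[0,0,0]}]'; python3 to.py .5945 -.0268 .014 -26.9 0 180
```

```text
time_s: 27.8
eef_pos: [0.5961, -0.0271, 0.0155]
eef_rot: [0.0, 0.973, -0.233, 0.002]
wrist_force: [0.1, -0.1, 0.4]
opening: 0.444
t 27.80 pos [ 0.5961 -0.0271  0.0155] F [ 0.1 -0.1  0.4] open 0.444 q [-0.24  0.5   1.68 -0.    0.96  1.8 ]
travel now-frame [-0.0106  0.0032  0.0101]  target-frame [-0.0105  0.0032  0.0101]  dr [-0.0015 -0.0075  0.0002] | mm [-1.6  0.3 -1.5]
```

```bash
python3 -m handwheel '[{"travel":[-0.01,0.003,0.004],"dr":[0,-0.007,0]},{"travel":[0,0,0],"dr":[0,0,0]},{"travel":[0,0,0],"dr":[0,0,0]},{"travel":[0,0,0],"dr":[0,0,0]}]' -0.6; python3 -m handwheel '[{"travel":[0,0,0],"dr":[0,0,0]},{"travel":[0,0,0],"dr":[0,0,0]},{"travel":[0,0,0],"dr":[0,0,0]},{"travel":[0,0,0],"dr":[0,0,0]}]' -1; python3 to.py .5945 -.0268 .014 -26.9 0 180
```

```text
time_s: 28.13
eef_pos: [0.5948, -0.0268, 0.0154]
eef_rot: [-0.0, 0.973, -0.233, 0.0]
wrist_force: [0.4, -0.3, 0.2]
opening: 0.201
time_s: 28.47
eef_pos: [0.5954, -0.0269, 0.0162]
eef_rot: [-0.0, 0.973, -0.232, 0.001]
wrist_force: [-0.4, -0.3, -0.5]
opening: 0.121
t 28.47 pos [ 0.5954 -0.0269  0.0162] F [-0.4 -0.3 -0.5] open 0.121 q [-0.24  0.5   1.68  0.    0.96  1.79]
travel now-frame [-0.0054  0.0019  0.0148]  target-frame [-0.0054  0.0019  0.0148]  dr [-0.0024 -0.0035  0.0006] | mm [-0.9  0.1 -2.2]
```

```bash
python3 -m handwheel '[{"travel":[0,0,-0.03],"dr":[0,0,0]},{"travel":[0,0,-0.08],"dr":[0,0,0]},{"travel":[0,0,-0.15],"dr":[0,0,0]},{"travel":[0,0,-0.2],"dr":[0,0,0]},{"travel":[0,0,-0.2],"dr":[0,0,0]},{"travel":[0,0,-0.1],"dr":[0,0,0]},{"travel":[0,0,0],"dr":[0,0,-0.2]},{"travel":[0,0,0],"dr":[0,0,-0.22]},{"travel":[0,0,0],"dr":[0,0,-0.2]},{"travel":[0,0,0],"dr":[0,0,0]}]' ; python3 to.py .4913 .2129 .1 -7.1 0 180
```

```text
time_s: 29.3
eef_pos: [0.5954, -0.0271, 0.1444]
eef_rot: [0.0, 0.998, -0.065, 0.003]
wrist_force: [-0.4, 0.1, -0.3]
opening: 0.122
t 29.30 pos [ 0.5954 -0.0271  0.1444] F [-0.4  0.1 -0.3] open 0.122 q [-0.24  0.31  1.63  0.    1.19  1.46]
travel now-frame [-0.8983 -1.4957  0.2904]  target-frame [-0.8864 -1.5017  0.2957]  dr [ 0.0001 -0.0114 -0.0129] | mm [-104.1  240.   -44.4]
```

```bash
python3 -m handwheel '[{"travel":[-0.06,-0.1,0],"dr":[0,-0.011,-0.01]},{"travel":[-0.1,-0.165,0],"dr":[0,0,0]},{"travel":[-0.125,-0.21,0],"dr":[0,0,0]},{"travel":[-0.125,-0.21,0],"dr":[0,0,0]},{"travel":[-0.125,-0.21,0],"dr":[0,0,0]},{"travel":[-0.125,-0.21,0],"dr":[0,0,0]},{"travel":[-0.1,-0.17,0],"dr":[0,0,0]},{"travel":[-0.05,-0.09,0],"dr":[0,0,0]},{"travel":[0,0,0],"dr":[0,0,0]},{"travel":[0,0,0],"dr":[0,0,0]}]' ; python3 to.py .4913 .2129 .09 -7.1 0 180
```

```text
time_s: 30.13
eef_pos: [0.4944, 0.2048, 0.148]
eef_rot: [-0.0, 0.997, -0.079, 0.0]
wrist_force: [0.2, 0.2, -0.1]
opening: 0.121
t 30.13 pos [0.4944 0.2048 0.148 ] F [ 0.2  0.2 -0.1] open 0.121 q [0.17 0.18 1.78 0.   1.17 1.9 ]
travel now-frame [-0.029 -0.05   0.387]  target-frame [-0.0272 -0.0511  0.387 ]  dr [-0.0006 -0.0005 -0.067 ] | mm [ -3.1   8.1 -58. ]
```

```bash
python3 -m handwheel '[{"travel":[-0.015,-0.025,0.05],"dr":[0,0,-0.065]},{"travel":[-0.012,-0.025,0.1],"dr":[0,0,0]},{"travel":[0,0,0.12],"dr":[0,0,0]},{"travel":[0,0,0.05],"dr":[0,0,0]},{"travel":[0,0,0],"dr":[0,0,0]},{"travel":[0,0,0],"dr":[0,0,0]}]' ; python3 to.py .4913 .2129 .078 -7.1 0 180;  python3 - <<'E'
from bench import viewer
import cv2,numpy as np
T=viewer.camera("top")[:,:,::-1];S=viewer.camera("side")[:,:,::-1]
r=lambda I,x,y:cv2.resize(I[y:y+100,x:x+130],(390,300),interpolation=2)
cv2.imwrite("pics/p1.png",np.hstack([r(T,140,225),r(S,150,170)]))
E
```

```text
time_s: 30.63
eef_pos: [0.4929, 0.21, 0.098]
eef_rot: [0.0, 0.998, -0.063, 0.001]
wrist_force: [0.7, -0.2, -0.2]
opening: 0.124
t 30.63 pos [0.4929 0.21   0.098 ] F [ 0.7 -0.2 -0.2] open 0.124 q [ 0.18  0.26  1.81 -0.    1.07  1.88]
travel now-frame [-0.0131 -0.0176  0.133 ]  target-frame [-0.0129 -0.0176  0.133 ]  dr [ 0.0005 -0.003  -0.0052] | mm [ -1.6   2.9 -20. ]
```

View pics/p1.png

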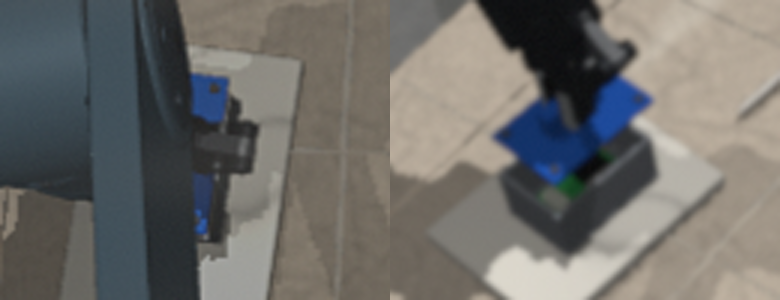

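The cover hangs level right above the mouth. Trim xy and lower.

```bash
python3 -m handwheel '[{"travel":[-0.013,-0.018,0.03],"dr":[0,-0.003,-0.005]},{"travel":[0,0,0.05],"dr":[0,0,0]},{"travel":[0,0,0.02],"dr":[0,0,0]},{"travel":[0,0,0],"dr":[0,0,0]},{"travel":[0,0,0],"dr":[0,0,0]}]' ; python3 to.py .4913 .2129 .078 -7.1 0 180
```

```text
time_s: 31.15
eef_pos: [0.4937, 0.2134, 0.0846]
eef_rot: [-0.001, 0.998, -0.062, 0.003]
wrist_force: [-0.1, -0.7, -0.3]
opening: 0.123
t 31.15 pos [0.4937 0.2134 0.0846] F [-0.1 -0.7 -0.3] open 0.123 q [ 0.19  0.28  1.82 -0.    1.04  1.88]
travel now-frame [-0.0156  0.0051  0.0438]  target-frame [-0.0154  0.005   0.0439]  dr [-0.003  -0.0102 -0.001 ] | mm [-2.4 -0.5 -6.6]
```

```bash
python3 -m handwheel '[{"travel":[-0.02,0.004,0.01],"dr":[-0.003,-0.01,-0.001]},{"travel":[-0.004,0,0.02],"dr":[0,0,0]},{"travel":[0,0,0.01],"dr":[0,0,0]},{"travel":[0,0,0],"dr":[0,0,0]}]' ; python3 to.py .4913 .2129 .0652 -7.1 0 180
```

```text
time_s: 31.48
eef_pos: [0.4898, 0.2134, 0.0783]
eef_rot: [0.0, 0.998, -0.062, 0.0]
wrist_force: [0.4, 0.7, 0.0]
opening: 0.12
t 31.48 pos [0.4898 0.2134 0.0783] F [0.4 0.7 0. ] open 0.120 q [ 0.19  0.28  1.82 -0.    1.03  1.88]
travel now-frame [0.0101 0.0019 0.0876]  target-frame [0.0101 0.0019 0.0876]  dr [ 0.     -0.0002  0.0007] | mm [  1.5  -0.5 -13.1]
```

Next, lower into the mouth in small steps, watching the force.

```bash
for i in 1 2 3; do python3 -m handwheel '[{"travel":[0.004,0.001,0.015],"dr":[0,0,0]},{"travel":[0,0,0.005],"dr":[0,0,0]}]' | grep -E "pos|force"; done; python3 to.py .4913 .2129 .0652 -7.1 0 180
```

```text
eef_pos: [0.4905, 0.2132, 0.0752]
wrist_force: [1.1, -1.4, -0.5]
eef_pos: [0.4913, 0.2129, 0.072]
wrist_force: [0.6, 0.1, -0.8]
eef_pos: [0.4923, 0.2128, 0.0693]
wrist_force: [-2.5, -0.6, 6.7]
t 31.98 pos [0.4923 0.2128 0.0693] F [-2.5 -0.6  6.7] open 0.124 q [ 0.19  0.3   1.82 -0.    1.02  1.88]
travel now-frame [-0.0069  0.0002  0.0272]  target-frame [-0.0069  0.0002  0.0273]  dr [-0.0007 -0.0024  0.001 ] | mm [-1.   0.1 -4.1]
```

The plug has entered and sits on the catches at the predicted height (TCP z 0.0693). Press it home.

```bash
for i in 1 2 3 4; do python3 -m handwheel '[{"travel":[-0.002,0,0.015],"dr":[0,-0.002,0]},{"travel":[0,0,0.012],"dr":[0,0,0]}]' | grep -E "pos|force"; done; python3 to.py .4913 .2129 .0652 -7.1 0 180
```

```text
eef_pos: [0.4935, 0.2129, 0.069]
wrist_force: [-11.0, -3.8, 23.7]
eef_pos: [0.4939, 0.2129, 0.0692]
wrist_force: [-7.9, -2.8, 14.1]
eef_pos: [0.4939, 0.2129, 0.0692]
wrist_force: [-8.2, -2.7, 15.9]
eef_pos: [0.494, 0.2129, 0.0693]
wrist_force: [-7.8, -1.8, 15.4]
t 32.65 pos [0.494  0.2129 0.0693] F [-7.8 -1.8 15.4] open 0.118 q [ 0.19  0.31  1.82 -0.    1.02  1.88]
travel now-frame [-0.0179  0.002   0.0272]  target-frame [-0.0179  0.0021  0.0272]  dr [ 0.0044 -0.0008  0.0043] | mm [-2.7  0.  -4.1]
```

```bash
python3 -m handwheel '[{"travel":[-0.018,0,0],"dr":[0.004,0,0.004]},{"travel":[-0.006,0,0],"dr":[0,0,0]}]' | grep -E "pos|force"; for i in 1 2; do python3 -m handwheel '[{"travel":[-0.008,0,0.022],"dr":[0,0,0]},{"travel":[-0.008,0,0.022],"dr":[0,0,0]}]' | grep -E "pos|force"; done; python3 to.py .4913 .2129 .0652 -7.1 0 180
```

```text
eef_pos: [0.491, 0.2134, 0.0706]
wrist_force: [-0.9, -0.0, -0.9]
eef_pos: [0.4901, 0.2138, 0.0648]
wrist_force: [2.3, -0.9, 5.3]
eef_pos: [0.4903, 0.2138, 0.0646]
wrist_force: [-13.3, -6.3, 37.9]
t 33.15 pos [0.4903 0.2138 0.0646] F [-13.3  -6.3  37.9] open 0.121 q [ 0.19  0.3   1.83 -0.    1.    1.89]
travel now-frame [ 0.0073  0.0053 -0.0041]  target-frame [ 0.0073  0.0052 -0.0042]  dr [ 0.0004 -0.0171  0.0023] | mm [ 1.  -0.9  0.6]
```

It is home: z 0.0646 with a firm 38 N stop. Relax, release, retreat and look.

```bash
python3 -m handwheel '[{"travel":[0,0,0],"dr":[0,-0.005,0]},{"travel":[0,0,0],"dr":[0,0,0]}]' | grep force; python3 -m handwheel '[{"travel":[0,0,0],"dr":[0,0,0]},{"travel":[0,0,0],"dr":[0,0,0]},{"travel":[0,0,0],"dr":[0,0,0]},{"travel":[0,0,-0.02],"dr":[0,0,0]},{"travel":[0,0,-0.1],"dr":[0,0,0]},{"travel":[0,0,-0.15],"dr":[0,0,0]},{"travel":[0,0,-0.2],"dr":[0,0,0]},{"travel":[0,0,-0.2],"dr":[0,0,0]},{"travel":[-0.1,0,-0.1],"dr":[0,0,0]},{"travel":[-0.2,0.1,0],"dr":[0,0,0]},{"travel":[-0.25,0.1,0],"dr":[0,0,0]},{"travel":[-0.25,0.1,0],"dr":[0,0,0]},{"travel":[-0.2,0,0],"dr":[0,0,0]},{"travel":[0,0,0],"dr":[0,0,0]},{"travel":[0,0,0],"dr":[0,0,0]}]' -0.4;  python3 - <<'E'
from bench import viewer
import cv2,numpy as np
T=viewer.camera("top")[:,:,::-1];S=viewer.camera("side")[:,:,::-1]
cv2.imwrite("pics/e_t.png",T);cv2.imwrite("pics/e_s.png",S)
r=lambda I,x,y,w,h:cv2.resize(I[y:y+h,x:x+w],(400,300),interpolation=2)
cv2.imwrite("pics/e1.png",np.vstack([np.hstack([r(T,140,230,120,90),r(S,150,170,120,90)]),np.hstack([r(T,0,0,640,480),r(S,0,0,640,480)])]))
E
```

```text
wrist_force: [1.1, 0.8, 1.9]
time_s: 34.57
eef_pos: [0.3274, 0.186, 0.1809]
eef_rot: [0.001, 0.998, -0.062, -0.0]
wrist_force: [0.8, 0.1, 1.5]
opening: 0.301
```

View pics/e1.png

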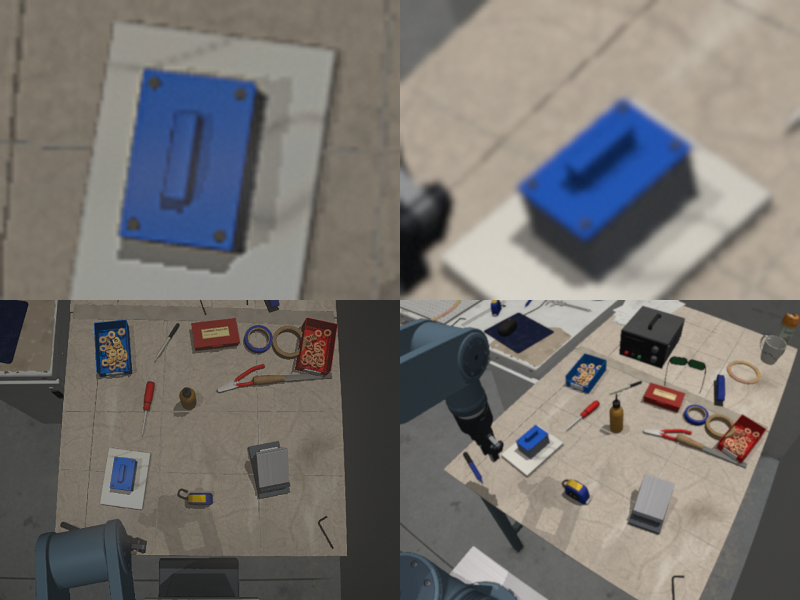

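The cover sits evenly on the housing in both views; the tape, bottle and screwdriver look unmoved and the arm is clear. Quick numeric check of the flange height and the neighbours, then hand in.

```bash
python3 - <<'E'
from cam import *
a,b=.043,.029
m=np.array([[a,b,0],[a,-b,0],[-a,-b,0],[-a,b,0]])
U={"top":np.array([(183.5,251),(217.4,254.6),(209.6,305),(176.3,300.8)]),"side":np.array([(216.6,199.7),(237.6,213.8),(205.5,242),(185.4,225.8)])}
f=lambda p:np.concatenate([(proj(n,Rn.from_rotvec(p[3:]).apply(m)+p[:3])-U[n]).ravel() for n in U])
s=least_squares(f,[.49,.21,.06,0,0,-.12]);print("flange top pose",s.x[:3].round(4),np.degrees(s.x[3:]).round(1),"exp z .061",np.abs(s.fun).max().round(1))
for n,k in(("top","t"),("side","s")):
    A=cv2.imread(f"pics/{n}0.png").astype(int);B=cv2.imread(f"pics/e_{k}.png").astype(int);d=np.abs(A-B).max(2)
    for nm,bx in({"top":dict(tape=(283,298,345,330),bottle=(282,138,316,178),driver=(222,128,250,220)),"side":dict(tape=(256,282,308,328),bottle=(330,148,360,215),driver=(262,158,322,210))}[n]).items():
        x0,y0,x1,y1=bx;print(n,nm,"changed px",int((d[y0:y1,x0:x1]>40).sum()))
ctrl.hand_in();print(ctrl.get_obs()["time_s"])
E
```

```text
flange top pose [0.4908 0.2121 0.0601] [-0.8  1.1 -6.7] exp z .061 0.8
top tape changed px 0
top bottle changed px 64
top driver changed px 0
side tape changed px 0
side bottle changed px 273
side driver changed px 9
the job is handed in; nothing more can be done
the job is handed in; nothing more can be done
```

```bash
python3 - <<'E'
import cv2,numpy as np
r=lambda p,x,y,w,h:cv2.resize(cv2.imread(p)[y:y+h,x:x+w],(300,300),interpolation=2)
cv2.imwrite("pics/b.png",np.vstack([np.hstack([r("pics/side0.png",305,140,80,80),r("pics/e_s.png",305,140,80,80)]),np.hstack([r("pics/top0.png",260,120,70,70),r("pics/e_t.png",260,120,70,70)])]))
E
```

```text
(no output)
```

View pics/b.png

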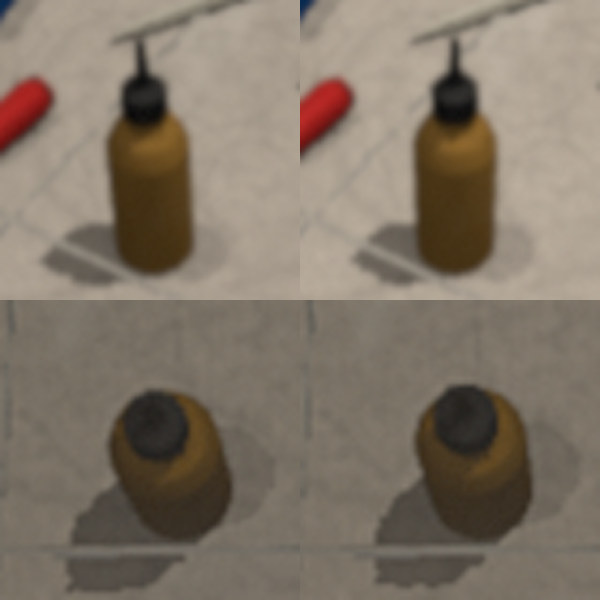

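I handed the job in at about 34.7 s of the 64 s allowed, but the oil bottle seems to have shifted slightly, which breaks the "do not disturb" condition.

**What I did**
- **Slope check:** I laid the housing on the slope of the sine table against the end stop. I turned it half a turn on the way so joint 6 stayed off its limit. It was released and untouched for about 2.5 s, and I looked at it once at the start of that time.
- **Back on the plate:** I put it back level on the stone plate, with light contact forces.
- **Cover:** I pressed it down past the catches to a firm stop at 38 N.

**Last checks**
- **Cover height:** The gripper stopped 4.7 mm below the point where the cover rested on the catches, against the 4 mm expected, so I take it as fully home. The camera fit gives the flange top at 60.1 mm, against an expected 61 mm. It shows about 1° of tilt, which I judge to be within the fit's error.
- **Tape measure and screwdriver:** The tape measure shows no change between the first and last pictures. The screwdriver shows almost none (0 pixels in one view, 9 in the other).
- **Oil bottle (failed):** It is still standing, but its cap moved about 2 pixels (2–3 mm) in the top view and its foot hardly at all. The arm probably brushed it while fetching the cover. I saw the pixel change only in the script that also handed in, so I could not put it right.

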